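# Complete the bearing kit: end cap turned mouth-down and spanner in the foam tray

### The job

Finish packing the foam kit tray: turn the square aluminium end cap over so that its open mouth faces down, keeping it under control so that it never tumbles or falls, and seat it fully in the square cut-out; lay the spanner flat in the cut-out of its own outline. Leave all the other stock where it is. Either part may go first.

Things in the scene. Friction and masses are not known exactly. Their poses are not given: they have to be found in the camera images.
- cap: End cap: square cup of cast aluminium, 64 x 64 mm, 60 mm high, flat sides, corners rounded 7.5 mm, round bore 50 mm wide, 54 deep; 0.29 to 0.47 kg, mass centre about 25 mm from the closed end. Stands mouth-up at the start; lies stably on any side. Origin: centre of the closed end's outer face; z towards the mouth; x, y square to the sides. Alike under quarter turns: any of the four fits.
- cap_mouth (a point): Centre of the cap's mouth, in the plane of its rim: 60 mm from the closed end. Axes as the cap's.
- spanner: Steel spanner lying flat, 12 mm thick, 184 mm long along its x, 0.29 to 0.47 kg. Origin: on the underside, mid-shank, z up. The straight shank is 20 mm wide, from x = -55 to +35 mm. The open-jaw head (46 mm wide) ends at x = +94; the ring (36 mm across) is centred at x = -72 mm. Balances within 8 mm of the origin.
- spanner_mid (a point): Point in the middle of the shank's thickness, 6 mm above the spanner's origin.
- tray: Kit tray, fixed on the bench, 292 x 224 mm (x, y), filled with firm foam whose dark top is 32 mm above the bench (grey rim 34 mm). All cut-outs are 12 mm deep, with a blue floor 20 mm above the bench. Origin: centre of the underside; z up.
- square_cutout (a point): Floor centre of the square cut-out, 70 x 70 mm (3 mm of play each side of the cap), sides along the tray's x and y; at x = -70, y = +50 mm in the tray. Axes as the tray's.
- spanner_cutout (a point): Where the spanner's origin belongs on the floor of its cut-out; at x = 0, y = -50 mm in the tray, axes as the tray's. Spanner's +x (wide jaw, 56 mm pocket) goes to the tray's +x, the ring to -x (44 mm pocket); 4 mm of play all round. At the middle a finger recess 40 mm long (x), 80 mm wide (y), as deep as the cut-out, gives fingers room on both sides of the shank.
- tray_bearing: Bystander, to be left alone: the bearing already lying in the tray's round cut-out, 62 mm across, 16 mm thick. Origin: centre of the underside.
- bearing_large: Bystander, to be left alone: ball bearing lying flat on the bench, 90 mm across, 20 mm thick. Origin: centre of the underside.
- bearing_small: Bystander, to be left alone: ball bearing lying flat on the bench, 62 mm across, 16 mm thick. Origin: centre of the underside.
- carton: Bystander, to be left alone: flat cardboard carton, 85 x 85 x 30 mm. Origin: centre of the underside.
- wrapped_bearing: Bystander, to be left alone: bearing wrapped in brown paper, 112 mm across, 46 mm high. Origin: centre of the underside.
- grease_tin: Bystander, to be left alone: round grease tin with a black lid, 84 mm across, 50 mm high. Origin: centre of the underside.
- spacer_tube: Bystander, to be left alone: upright steel spacer tube, 48 mm across, 60 mm high. Origin: centre of the underside.
Things that resemble listed ones, but are neither listed nor needed, are in the scene too. Leave any blue look-alike of the spanner alone. Leave any orange look-alike of the cap alone.

How it is judged:
By the outcome, as a careful person would: the job done as asked, in the order asked, and still so for the second after the job is handed in, with the robot touching nothing.
It also fails if it takes over 72 s, if anything falls off the work surface, if the arm or the gripper's body presses on something with over 40 N, if the wrist force passes 120 N, or if a joint passes its speed limit or range.

### The arm

A 6-joint arm with a two-finger parallel gripper is mounted at the origin on the work surface. World frame = base frame: x ahead of the robot, y to its left, z up, the work surface at z = 0. Lengths are in mm, angles in rad, forces in N, time in s.
With the tool pointing down it reaches from about 375 to 975 mm from the base axis. Payload 3.8 kg.
Tool frame: the origin (TCP) lies on the mounting face of the last link; the fingertips stand 166 mm ahead of it and the grasp point (between the pads) lies 147 mm ahead of it; z points along the fingers, y is the line along which they close (so a half turn about z gives the same grasp; the last joint's range is limited). The gripper opens to 88 mm and grips with 3 to 60 N. Pads are 18 mm wide; open, the fingers measure 123 mm over their backs; the gripper's body (75 mm by 187 mm) begins 45 mm behind the grasp point.
Start: joints at [-1.141, 0.264, 1.604, -0, 1.274, -0.037], TCP at [303.765, -602.782, 404.706] pointing down, gripper open.
Joint ranges: [-2.63, 2.63], [-0.94, 2.18], [0.31, 2.57], [-1.31, 4.45], [0, 2.66], [-2.55, 2.55]. Speed limits (rad/s): [2.57, 2.57, 3.14, 3.14, 3.14, 3.14].

### API

Orientations are given as a unit quaternion [x, y, z, w].
In Python, from workcell import manip gives the robot as it stands.
- The arm moves only by the tool step_arm, never from a script. Its argument "rows" is a list that holds one entry, the list of rows, each a list of 6 numbers: the shift along the tool's x, y, z in m, then the turn, a rotation vector about the tool's x, y, z in degrees. In form: [[[tx, ty, tz, rx, ry, rz], ...]]. A call has exactly 8 rows; each row shifts and turns the commanded pose from where the row before left it, along the tool's axes as they then stand; what a row does not reach is not made up. A row lasts 1/10 s, in which the tool goes at most 50 mm and 8.59 degrees, less where a joint would pass 70% of its speed; a pose out of reach is approached as far as the arm can. A call with a gripper value outside its range is refused whole. "gripper" is the opening, from 0 (shut) to 1 (fully open), set as the call begins (left out, the last holds). The fingers move at their own pace and stop on an object; the grip force is fixed at half the most. Time passes only in rows, so rows that do not move let the fingers close, or fill a call up. It gives the time, the measured TCP pose, the force, the opening and the grip force at its end, in the units of the state.
- manip.read_state(): the state, without advancing time (a new reading comes with each control period).
- manip.snapshot(name): name is "scene" or "top" or "wrist"; returns the picture (384x512x3 uint8, red, green, blue); there is no depth.
- manip.camera_info(name): a dict with "fovy" (degrees; the focal length in pixels is half the picture's height over the tangent of half this angle, whatever the lens; pixels are square), "cx", "cy" (the principal point, pixels), "rvec" (rotation vector, rad) and "tvec" (3), from world to camera coordinates, as OpenCV has them; the wrist camera has in their place "T_tool_cam" (4x4, takes a point from camera to tool coordinates, whose origin is the TCP and whose axes are the flange's). Camera axes: x right, y down, z forward; pixel columns grow to the right and rows downward; lengths in mm; the calibration is good to about 2 mm. A picture is of the moment at which its call begins: read the wrist's pose just before it. camera_info takes no time and is no camera call.
- manip.job_done(): hands the job in; it is judged then, once.
The state is a dict: "clock": time; "joints": joint angles; "joint_velocities": joint speeds; "tau": joint torques, N m; "ee_pos": TCP position; "orientation": TCP orientation; "force": force on the tool from outside, world axes, zero at the start; "moment": the same for the moment, N m; "gripper_width": finger opening in mm; "finger_force": force on a finger pad.
Only numpy, scipy, OpenCV 4.12 (cv2) and the standard library are available. Lean on these libraries where they do the work, as an engineer would, in place of code of your own. Each camera call takes 0.05 s, during which the arm holds its last target. There are 200 camera calls.

## Working session

There is one attempt and no reset: what is moved stays moved. The work goes in short steps, Python scripts to look and compute and a tool call to move; the robot and the scene stay as the last step left them, time stands still between calls to the robot, and variables do not carry over. Pictures are saved under pics/ and viewed, at most 10 in all, crops included, and the job is handed in when it is done.

Besides the shell and the picture viewer there is one more tool, called after "Request:" in YAML: its name, and indented under it one key for each argument. step_arm: Moves the arm, as the interface text tells. Its arguments: {"type":"object","properties":{"rows":{"type":"array"},"gripper":{"type":"number"}},"required":["rows"]}

```bash
mkdir -p pics; ls
python3 - <<'E'
from workcell import manip
import cv2,numpy as np
for n in ("top","scene"):
    im=manip.snapshot(n); cv2.imwrite(f"pics/{n}0.png",cv2.resize(im[:,:,::-1],(800,600),interpolation=cv2.INTER_CUBIC)); np.save(f"{n}0.npy",im); print(n,manip.camera_info(n))
print(manip.camera_info("wrist")); print(manip.read_state())
E
```

```text
pics
top {'fovy': 42.703254265950434, 'cx': 260.8498427574526, 'cy': 193.17702298474464, 'rvec': array([ 2.19209756, -2.13814991,  0.14934723]), 'tvec': array([ -17.67805176,  501.41732877, 1575.42023651])}
scene {'fovy': 50.88845050496626, 'cx': 253.04381497228425, 'cy': 192.84552956991115, 'rvec': array([ 2.17397745,  1.06065332, -0.43375779]), 'tvec': array([-309.89915394, -240.50947974, 1678.3774199 ])}
{'fovy': 62.32988532028125, 'cx': 255.11373144381906, 'cy': 188.25666139105368, 'T_tool_cam': array([[ 3.84216046e-04, -9.56274406e-01, -2.92470703e-01,
         7.54003412e+01],
       [ 9.99999797e-01,  2.18960457e-04,  5.97768204e-04,
        -1.57714502e+00],
       [-5.07590916e-04, -2.92470874e-01,  9.56274297e-01,
         1.97279988e+01],
       [ 0.00000000e+00,  0.00000000e+00,  0.00000000e+00,
         1.00000000e+00]])}
{'clock': 0.1, 'joints': array([-1.14088715e+00,  2.64684845e-01,  1.60520368e+00, -3.51716373e-06,
        1.27369665e+00, -3.69281781e-02]), 'joint_velocities': array([ 1.08546606e-03, -2.53529445e-03, -3.16124314e-03,  2.01968547e-04,
       -1.60052783e-05, -4.08211213e-04]), 'tau': array([ 1.42418194e-03, -5.03618610e+01, -3.58070040e+01,  7.30884215e-02,
        2.32926942e-02, -7.22360642e-05]), 'ee_pos': array([ 303.65114826, -602.51357802,  403.52566359]), 'orientation': array([ 9.72880723e-01,  2.31305223e-01, -1.96147975e-04, -9.76765994e-04]), 'force': array([0.28687027, 0.80044945, 0.04194688]), 'moment': array([ 0.04535732, -0.00205278,  0.00702037]), 'finger_force': 0.0, 'gripper_width': 88.00372245412592}
```

View pics/top0.png

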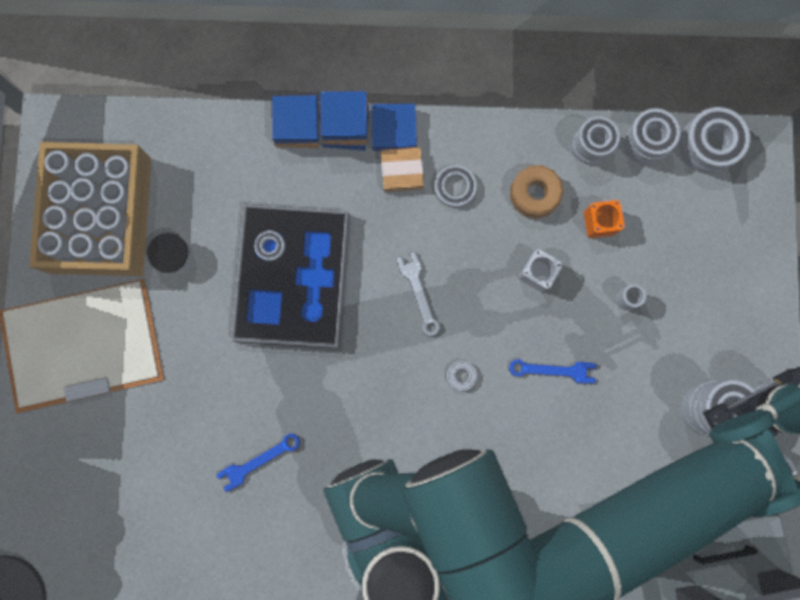

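View pics/scene0.png

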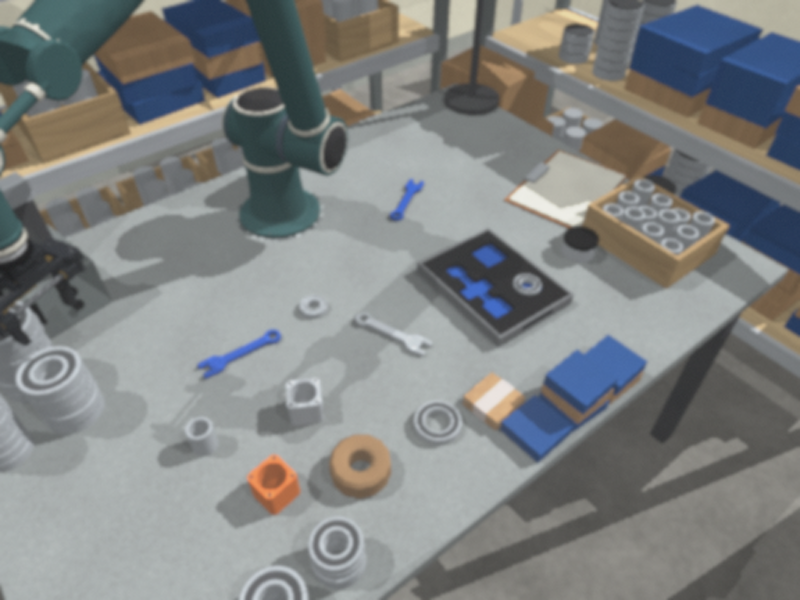

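The top view shows the cap (542,269), the steel spanner (ring 431,328; jaw 410,265), and the tray centred about (291,277) with the square cut-out at (265,308) and the spanner cut-out at x≈316, jaw up. The scene view agrees. Next I'll get rough positions.

```bash
cat > h.py <<'E'
import numpy as np,cv2
from scipy.spatial.transform import Rotation as R
from workcell import manip
def K(c): f=192/np.tan(np.radians(c['fovy'])/2); return np.array([[f,0,c['cx']],[0,f,c['cy']],[0,0,1]])
def pose(name,st=None):
    c=manip.camera_info(name)
    if 'rvec' in c:
        A=cv2.Rodrigues(c['rvec'])[0]; return K(c),A.T,-A.T@c['tvec']
    Q=R.from_quat(st['orientation']).as_matrix(); T=c['T_tool_cam']
    return K(c),Q@T[:3,:3],Q@T[:3,3]+st['ee_pos']
def toplane(P,uv,z):
    k,A,o=P; uv=np.atleast_2d(np.asarray(uv,float)); d=np.c_[uv,np.ones(len(uv))]@np.linalg.inv(k).T@A.T
    return (o+d*((z-o[2])/d[:,2])[:,None])[:,:2]
def proj(P,X):
    k,A,o=P; q=(np.atleast_2d(X)-o)@A@k.T; return q[:,:2]/q[:,2:]
E
python3 - <<'E'
from h import *
P=pose("top")
s=.64
def p(u,v,z): return toplane(P,[[u*s,v*s]],z)[0].round(0)
print("cap",p(541,266,60),"span ring",p(431,328,12),"jaw",p(409,262,12),"sq",p(265,308,20),"ring cut",p(313,312,20),"jaw cut",p(318,245,20))
for n,u,v,z in [("orange",604,217,60),("tube",633,293,60),("wrapped",537,190,46),("small",462,376,16),("large",457,186,20),("carton",402,168,30),("tin",167,252,50),("bluesp",555,371,12)]: print(n,p(u,v,z))
for c in [(521,268),(540,248),(563,265),(545,289)]: print(p(*c,60))
E
```

```text
cap [ 580. -279.] span ring [450. -56.] jaw [590.  -6.] sq [482. 294.] ring cut [476. 193.] jaw cut [620. 188.]
orange [ 688. -411.]
tube [ 529. -470.]
wrapped [ 745. -273.]
small [ 350. -123.]
large [ 757. -106.]
carton [790.  14.]
tin [590. 496.]
bluesp [ 366. -319.]
[ 575. -238.]
[ 618. -277.]
[ 583. -325.]
[ 532. -288.]
```

```bash
cat >> h.py <<'E'
def tool(xdeg,tilt=0):
    """tool x heading xdeg (world), pointing down; then tilt about tool y (deg)"""
    x=np.array([np.cos(np.radians(xdeg)),np.sin(np.radians(xdeg)),0]);z=np.array([0,0,-1.])
    return R.from_matrix(np.c_[x,np.cross(z,x),z])*R.from_rotvec([0,np.radians(tilt),0])
def grasp_tcp(Rt,g): return np.asarray(g,float)-147*Rt.as_matrix()[:,2]
def plan(p1,R1,n,st=None,p0=None,R0=None):
    if p0 is None: st=st or manip.read_state(); p0=st['ee_pos']; R0=R.from_quat(st['orientation'])
    w=(R0.inv()*R1).as_rotvec()/n; dp=(np.asarray(p1)-p0)/n/1000; Ri=R0; rows=[]
    for i in range(n):
        rows.append([round(float(x),4) for x in Ri.inv().apply(dp)]+[round(float(x),2) for x in np.degrees(w)]); Ri=Ri*R.from_rotvec(w)
    for i in range(0,n,8): print(rows[i:i+8])
    print("norm/row mm",np.linalg.norm(dp)*1e3,"deg",np.degrees(np.linalg.norm(w)))
E
python3 - <<'E'
from h import *
plan([519,-130,430],tool(141),16)
E
```

```text
[[0.0253, -0.0203, -0.0016, -0.0, -0.01, -7.14], [0.0276, -0.017, -0.0016, -0.0, -0.01, -7.14], [0.0295, -0.0134, -0.0016, -0.0, -0.01, -7.14], [0.031, -0.0097, -0.0016, -0.0, -0.01, -7.14], [0.0319, -0.0057, -0.0016, -0.0, -0.01, -7.14], [0.0324, -0.0017, -0.0016, -0.0, -0.01, -7.14], [0.0324, 0.0023, -0.0016, -0.0, -0.01, -7.14], [0.0318, 0.0063, -0.0016, -0.0, -0.01, -7.14]]
[[0.0308, 0.0102, -0.0016, -0.0, -0.01, -7.14], [0.0293, 0.014, -0.0016, -0.0, -0.01, -7.14], [0.0273, 0.0175, -0.0017, -0.0, -0.01, -7.14], [0.0249, 0.0208, -0.0017, -0.0, -0.01, -7.14], [0.0222, 0.0237, -0.0017, -0.0, -0.01, -7.14], [0.019, 0.0263, -0.0017, -0.0, -0.01, -7.14], [0.0156, 0.0284, -0.0017, -0.0, -0.01, -7.14], [0.012, 0.0302, -0.0017, -0.0, -0.01, -7.14]]
norm/row mm 32.496700544566515 deg 7.140760472827667
```

Request:
step_arm:
  rows:
    - [[0.025, -0.02, -0.0016, 0, 0, -7.14], [0.028, -0.017, -0.0016, 0, 0, -7.14], [0.03, -0.013, -0.0016, 0, 0, -7.14], [0.031, -0.01, -0.0016, 0, 0, -7.14], [0.032, -0.006, -0.0016, 0, 0, -7.14], [0.032, -0.002, -0.0016, 0, 0, -7.14], [0.032, 0.002, -0.0016, 0, 0, -7.14], [0.032, 0.006, -0.0016, 0, 0, -7.14]]

```text
clock: 0.9
ee_pos: [410.9, -365.2, 417.1]
orientation: [0.742, 0.67, 0.0, -0.0]
force: [0.9, 0.5, 0.1]
gripper_width: 88.4
finger_force: 0.0
```

Request:
step_arm:
  rows:
    - [[0.031, 0.01, -0.0016, 0, 0, -7.14], [0.029, 0.014, -0.0016, 0, 0, -7.14], [0.027, 0.018, -0.0016, 0, 0, -7.14], [0.025, 0.021, -0.0016, 0, 0, -7.14], [0.022, 0.024, -0.0016, 0, 0, -7.14], [0.019, 0.026, -0.0016, 0, 0, -7.14], [0.016, 0.028, -0.0016, 0, 0, -7.14], [0.012, 0.03, -0.0016, 0, 0, -7.14]]

```text
clock: 1.7
ee_pos: [518.5, -129.5, 429.9]
orientation: [0.331, 0.943, -0.0, -0.0]
force: [0.2, -0.3, 0.3]
gripper_width: 87.7
finger_force: 0.0
```

Run:
```python
from h import *
import pickle
st=manip.read_state(); im=manip.snapshot("wrist"); st2=manip.read_state()
print(st['joints'],st['ee_pos'],R.from_quat(st['orientation']).as_matrix().round(4).tolist(), np.abs(st['joint_velocities']).max(),st2['ee_pos'])
pickle.dump((st2,im),open("w1.pkl","wb")); cv2.imwrite("pics/w1.png",cv2.resize(im[:,:,::-1],(800,600)))
```

```text
[-2.91316479e-01 -1.81618963e-02  1.87213830e+00 -2.87839476e-05
  1.28836979e+00 -1.18636307e+00] [ 518.48659329 -129.47644222  429.8951595 ] [[-0.7802, 0.6255, -0.0007], [0.6255, 0.7802, 0.0002], [0.0007, -0.0003, -1.0]] 0.6374970745063476 [ 519.93128383 -126.27651535  430.24955425]
```

View pics/w1.png

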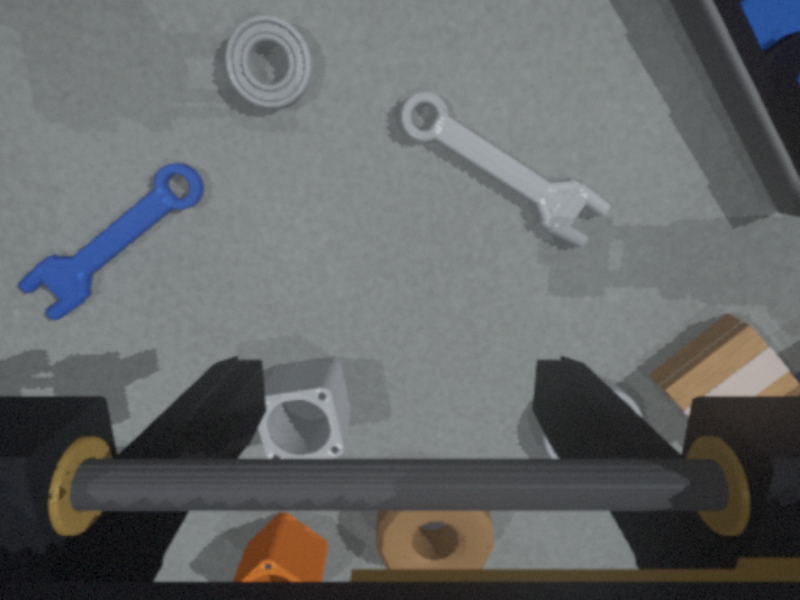

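The wrist view is clear: ring at (425,117), jaw near (575,210), and the cap's rim corners at about (334,390) and (343,455), partly hidden by the fingers. Measuring both.

Run:
```python
from h import *
import pickle
st,im=pickle.load(open("w1.pkl","rb")); st['ee_pos']=np.array([518.487,-129.476,429.895])
P=pose("wrist",st)
s=.64
for c in [(263,397),(332,389),(343,457)]: print("rim",toplane(P,np.array([c])*s,60)[0].round(1))
hsv=cv2.cvtColor(im,cv2.COLOR_RGB2HSV)
g=cv2.cvtColor(im,cv2.COLOR_RGB2GRAY); print("bench",g[150,220],"sp",g[95,310])
m=((g>155)&(hsv[...,1]<40)).astype(np.uint8); m[:50]=0;m[165:]=0;m[:,:240]=0;m[:,400:]=0
n,l,s_,c=cv2.connectedComponentsWithStats(m); k=1+s_[1:,4].argmax(); m=(l==k).astype(np.uint8); print(s_[k])
cs,h=cv2.findContours(m,cv2.RETR_CCOMP,cv2.CHAIN_APPROX_NONE)
for i,c in enumerate(cs):
    a=cv2.contourArea(c)
    if a>20: M=cv2.moments(c); print("cont",a,h[0][i],toplane(P,[[M['m10']/M['m00'],M['m01']/M['m00']]],12)[0].round(1))
yx=np.argwhere(m)[:,::-1]; X=toplane(P,yx,12)
mu=X.mean(0); v=np.linalg.svd(X-mu,full_matrices=False)[2][0]; v*=np.sign(v[0])
t=(X-mu)@v; nrm=np.array([-v[1],v[0]])
for it in range(3):
    t=(X-mu)@v; u=(X-mu)@nrm; print("ext",t.min(),t.max())
    t0=t.min()+18.+72  # origin along
    pts=[(a,(u[(t>a)&(t<a+5)].min()+u[(t>a)&(t<a+5)].max())/2,np.ptp(u[(t>a)&(t<a+5)])) for a in np.arange(t0-45,t0+28,5)]
    q=np.polyfit([p[0] for p in pts],[p[1] for p in pts],1)
    O=mu+v*t0+nrm*np.polyval(q,t0); a=np.arctan(q[0]); v=R.from_euler('z',a).apply([*v,0])[:2]; nrm=np.array([-v[1],v[0]])
print("origin",O,"yaw",np.degrees(np.arctan2(v[1],v[0])),[round(p[2],1) for p in pts])
```

```text
rim [ 543.  -282.7]
rim [ 571.4 -235.6]
rim [ 624.1 -268.8]
bench 136 sp 166
[ 258   60  132   83 1950]
cont 1779.5 [-1 -1  1 -1] [527.4 -23.5]
ext -91.96438237477338 86.56661462885779
ext -91.95473366470848 85.91507067791724
ext -91.95963353467822 85.94465898256772
origin [525.07959534 -26.05879866] yaw 20.65229268136424 [np.float64(15.5), np.float64(15.5), np.float64(15.5), np.float64(15.6), np.float64(15.3), np.float64(15.3), np.float64(15.7), np.float64(15.7), np.float64(16.0), np.float64(15.5), np.float64(15.5), np.float64(15.8), np.float64(15.8), np.float64(15.6), np.float64(15.6)]
```

Run:
```python
from h import *
plan([640,-316,390],tool(148),7)
```

```text
[[-0.0303, -0.0106, 0.0057, 0.03, -0.01, -0.91], [-0.0301, -0.0111, 0.0057, 0.03, -0.01, -0.91], [-0.0299, -0.0116, 0.0057, 0.03, -0.01, -0.91], [-0.0297, -0.0121, 0.0057, 0.03, -0.01, -0.91], [-0.0295, -0.0125, 0.0057, 0.03, -0.01, -0.91], [-0.0293, -0.013, 0.0057, 0.03, -0.01, -0.91], [-0.0291, -0.0134, 0.0057, 0.03, -0.01, -0.91]]
norm/row mm 32.58631359309424 deg 0.9061313875800203
```

Request:
step_arm:
  rows:
    - [[-0.03, -0.0106, 0.0057, 0, 0, -0.91], [-0.03, -0.011, 0.0057, 0, 0, -0.91], [-0.03, -0.0116, 0.0057, 0, 0, -0.91], [-0.03, -0.012, 0.0057, 0, 0, -0.91], [-0.0295, -0.0125, 0.0057, 0, 0, -0.91], [-0.029, -0.013, 0.0057, 0, 0, -0.91], [-0.029, -0.0134, 0.0057, 0, 0, -0.91], [0, 0, 0, 0, 0, 0]]

```text
clock: 2.55
ee_pos: [636.5, -324.6, 387.6]
orientation: [0.282, 0.959, -0.0, -0.001]
force: [-0.3, 0.5, -0.5]
gripper_width: 88.4
finger_force: 0.0
```

Run:
```python
from h import *
import pickle
st=manip.read_state(); im=manip.snapshot("wrist")
print(st['joints'],st['ee_pos'],np.abs(st['joint_velocities']).max())
pickle.dump((st,im),open("w2.pkl","wb")); 
P=pose("wrist",st); u=proj(P,[580,-279,60])[0]; print(u)
u=u.astype(int); c=im[max(0,u[1]-75):u[1]+75,u[0]-100:u[0]+100]; print(max(0,u[1]-75),u[0]-100)
cv2.imwrite("pics/w2.png",cv2.resize(c[:,:,::-1],None,fx=4,fy=4,interpolation=cv2.INTER_CUBIC))
```

```text
[-5.06187701e-01  3.48211008e-01  1.52732554e+00 -9.49961649e-04
  1.26819505e+00 -1.50445085e+00] [ 636.47955643 -324.55201477  387.5774241 ] 0.049357473939817514
[263.1762719   97.31726424]
22 163
```

View pics/w2.png

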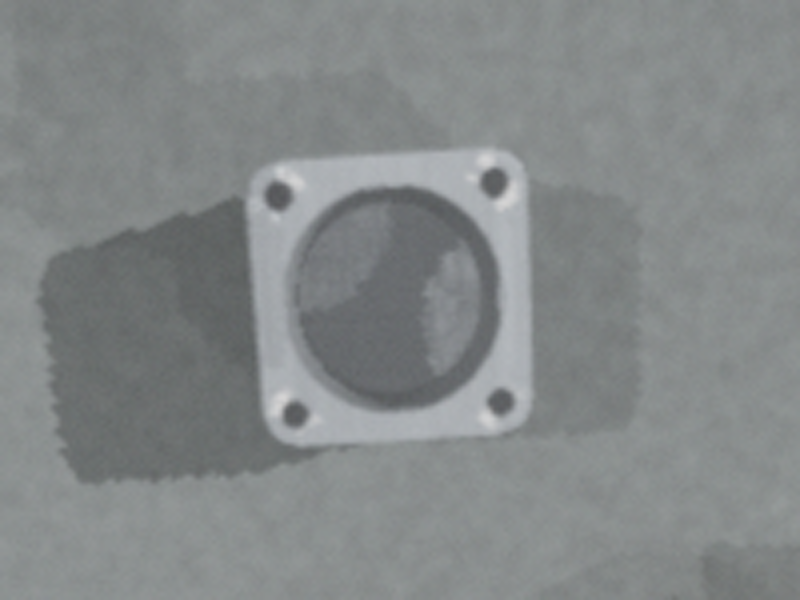

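The cap is seen from straight above: the four screw holes at crop (278,195), (494,182), (501,402), (295,415) and rim edges at x≈250–530, y≈155–443.

Run:
```python
from h import *
import pickle
st,im=pickle.load(open("w2.pkl","rb")); P=pose("wrist",st)
uv=np.array([(278,195),(494,182),(501,402),(295,415)])/4+[163,22]
X=toplane(P,uv,60); print(X.round(1),X.mean(0))
for a,b in [(0,1),(3,2),(1,2),(0,3)]:
    d=X[b]-X[a]; print(np.degrees(np.arctan2(d[1],d[0])),np.linalg.norm(d))
g=cv2.cvtColor(im,cv2.COLOR_RGB2GRAY); m=(g>147).astype(np.uint8); m[:50]=0;m[140:]=0;m[:,:215]=0;m[:,310:]=0
n,l,s_,c=cv2.connectedComponentsWithStats(m); k=1+s_[1:,4].argmax(); print(s_[k])
q=np.argwhere(l==k)[:,::-1]; r=cv2.minAreaRect(toplane(P,q,60).astype(np.float32)); print(r)
```

```text
[[ 545.2 -290.1]
 [ 569.5 -247.2]
 [ 612.5 -271.2]
 [ 588.4 -314.3]] [ 578.88164434 -280.69871383]
60.462763089095645 49.21589974050352
60.79858469262551 49.27517532049116
-29.175402236627043 49.246761743023455
-29.245093659846173 49.53523328082912
[ 225   58   72   76 2281]
((578.4988403320312, -280.7496337890625), (64.41142272949219, 65.09986114501953), 61.0318603515625)
```

Run:
```python
from h import *
Rg=tool(150.7,-25); g=grasp_tcp(Rg,[578.7,-280.7,38]); pre=g-75*Rg.as_matrix()[:,2]
print(Rg.as_matrix()[:,2],g,pre)
plan(pre,Rg,8); plan(g,Rg,6,p0=pre,R0=Rg)
```

```text
[ 0.3685524  -0.20682196 -0.90630779] [ 524.5227972  -250.29717172  171.22724469] [ 496.88136719 -234.78552464  239.20032872]
[[0.0205, -0.0001, 0.0187, -0.1, -3.15, -0.43], [0.0215, -0.0, 0.0175, -0.1, -3.15, -0.43], [0.0225, 0.0001, 0.0163, -0.1, -3.15, -0.43], [0.0233, 0.0003, 0.0151, -0.1, -3.15, -0.43], [0.0241, 0.0004, 0.0138, -0.1, -3.15, -0.43], [0.0248, 0.0006, 0.0124, -0.1, -3.15, -0.43], [0.0255, 0.0008, 0.011, -0.1, -3.15, -0.43], [0.026, 0.0009, 0.0096, -0.1, -3.15, -0.43]]
norm/row mm 27.762329891273726 deg 3.1759383097082337
[[0.0, -0.0, 0.0125, 0.0, 0.0, 0.0], [0.0, -0.0, 0.0125, 0.0, 0.0, 0.0], [0.0, -0.0, 0.0125, 0.0, 0.0, 0.0], [0.0, -0.0, 0.0125, 0.0, 0.0, 0.0], [0.0, -0.0, 0.0125, 0.0, 0.0, 0.0], [0.0, -0.0, 0.0125, 0.0, 0.0, 0.0]]
norm/row mm 12.499999999999996 deg 0.0
```

Request:
step_arm:
  rows:
    - [[0.0205, 0, 0.0187, -0.1, -3.15, -0.43], [0.0215, 0, 0.0175, -0.1, -3.15, -0.43], [0.0225, 0, 0.0163, -0.1, -3.15, -0.43], [0.0233, 0.0003, 0.015, -0.1, -3.15, -0.43], [0.024, 0.0004, 0.0138, -0.1, -3.15, -0.43], [0.0248, 0.0006, 0.0124, -0.1, -3.15, -0.43], [0.0255, 0.0008, 0.011, -0.1, -3.15, -0.43], [0.026, 0.0009, 0.0096, -0.1, -3.15, -0.43]]

```text
clock: 3.4
ee_pos: [495.7, -232.4, 240.8]
orientation: [0.245, 0.944, -0.055, 0.212]
force: [0.4, -0.3, -0.0]
gripper_width: 88.2
finger_force: 0.0
```

Request:
step_arm:
  rows:
    - [[0, 0, 0, 0, 0, 0], [0, 0, 0, 0, 0, 0], [0, 0, 0.005, 0, 0, 0], [0, 0, 0.005, 0, 0, 0], [0, 0, 0.005, 0, 0, 0], [0, 0, 0.005, 0, 0, 0], [0, 0, 0, 0, 0, 0], [0, 0, 0, 0, 0, 0]]

```text
clock: 4.2
ee_pos: [504.6, -238.1, 222.5]
orientation: [0.246, 0.945, -0.055, 0.211]
force: [-0.6, 0.1, -1.5]
gripper_width: 87.9
finger_force: 0.0
```

Run:
```python
from h import *
Rg=tool(150.7,-25); g=grasp_tcp(Rg,[578.7,-280.7,38])
st=manip.read_state(); print(st['joints'],st['ee_pos'],R.from_quat(st['orientation']).as_matrix()[:,2])
plan(g,Rg,6)
```

```text
[-0.48205223  0.12405446  2.17906521 -0.02797727  0.39968784 -1.52061716] [ 504.64571054 -238.08040574  222.51841416] [ 0.37147128 -0.20664735 -0.90515521]
[[0.0001, -0.0002, 0.0094, 0.02, 0.03, 0.02], [0.0001, -0.0002, 0.0094, 0.02, 0.03, 0.02], [0.0001, -0.0002, 0.0094, 0.02, 0.03, 0.02], [0.0001, -0.0002, 0.0094, 0.02, 0.03, 0.02], [0.0001, -0.0002, 0.0094, 0.02, 0.03, 0.02], [0.0001, -0.0002, 0.0094, 0.02, 0.03, 0.02]]
norm/row mm 9.391384955794079 deg 0.03633520966284513
```

Request:
step_arm:
  rows:
    - [[0, 0, 0.0094, 0, 0, 0], [0, 0, 0.0094, 0, 0, 0], [0, 0, 0.0094, 0, 0, 0], [0, -0.0005, 0.0094, 0, 0, 0], [0, -0.0005, 0.0094, 0, 0, 0], [0, 0, 0.0094, 0, 0, 0], [0, 0, 0, 0, 0, 0], [0, 0, 0, 0, 0, 0]]

```text
clock: 5.0
ee_pos: [525.1, -250.5, 171.4]
orientation: [0.246, 0.945, -0.055, 0.211]
force: [-0.3, -0.9, -0.9]
gripper_width: 88.4
finger_force: 0.0
```

Request:
step_arm:
  rows:
    - [[0, 0, 0, 0, 0, 0], [0, 0, 0, 0, 0, 0], [0, 0, 0, 0, 0, 0], [0, 0, 0, 0, 0, 0], [0, 0, 0, 0, 0, 0], [0, 0, 0, 0, 0, 0], [0, 0, 0, 0, 0, 0], [0, 0, 0, 0, 0, 0]]
  gripper: 0

```text
clock: 5.8
ee_pos: [525.2, -250.6, 172.5]
orientation: [0.246, 0.944, -0.055, 0.212]
force: [-3.5, 1.0, 5.2]
gripper_width: 64.0
finger_force: 30.0
```

Run:
```python
from h import *
st=manip.read_state(); p=st['ee_pos']; Q=R.from_quat(st['orientation']); print(st['joints'],p+147*Q.as_matrix()[:,2],st['finger_force'],st['gripper_width'])
# lift, carry to lay place L with inward tilt 65
gz=(p+147*Q.as_matrix()[:,2])[2]; L=[530,-190]
up=p+[0,0,75]
R2=tool(160,65)
plan(up,Q,3)
# rotate about grasp point: interpolate grasp point linearly
n=16; g0=up+147*Q.as_matrix()[:,2]; g1=np.array([*L,34+70]); w=(Q.inv()*R2).as_rotvec()
ps=[];Rs=[]
for i in range(n+1):
    Ri=Q*R.from_rotvec(w*i/n); Rs.append(Ri); ps.append(g0+(g1-g0)*i/n-147*Ri.as_matrix()[:,2])
rows=[[*np.round(Rs[i].inv().apply(ps[i+1]-ps[i])/1000,4).tolist(),*np.round(np.degrees(w/n),2).tolist()] for i in range(n)]
print(rows[:8]);print(rows[8:]); print(g0)
```

```text
[-0.48518089  0.24745723  2.15165649 -0.03214444  0.30202689 -1.51871409] [ 580.03845567 -281.12772438   39.50596552] 29.999841903336346 64.03777956178804
[[-0.0107, 0.0, -0.0226, 0.0, 0.0, 0.0], [-0.0107, 0.0, -0.0226, 0.0, 0.0, 0.0], [-0.0107, 0.0, -0.0226, 0.0, 0.0, 0.0]]
norm/row mm 25.0 deg 0.0
[[-0.0092, 0.0041, -0.001, 0.22, 5.63, -0.6], [-0.009, 0.0041, -0.0005, 0.22, 5.63, -0.6], [-0.009, 0.0042, -0.0, 0.22, 5.63, -0.6], [-0.009, 0.0042, 0.0005, 0.22, 5.63, -0.6], [-0.009, 0.0043, 0.001, 0.22, 5.63, -0.6], [-0.0091, 0.0044, 0.0015, 0.22, 5.63, -0.6], [-0.0093, 0.0044, 0.002, 0.22, 5.63, -0.6], [-0.0094, 0.0045, 0.0025, 0.22, 5.63, -0.6]]
[[-0.0097, 0.0045, 0.003, 0.22, 5.63, -0.6], [-0.01, 0.0046, 0.0034, 0.22, 5.63, -0.6], [-0.0103, 0.0046, 0.0038, 0.22, 5.63, -0.6], [-0.0107, 0.0047, 0.0042, 0.22, 5.63, -0.6], [-0.0111, 0.0047, 0.0045, 0.22, 5.63, -0.6], [-0.0115, 0.0048, 0.0048, 0.22, 5.63, -0.6], [-0.012, 0.0048, 0.0051, 0.22, 5.63, -0.6], [-0.0124, 0.0049, 0.0053, 0.22, 5.63, -0.6]]
[ 580.03845567 -281.12772438  114.50596552]
```

Request:
step_arm:
  rows:
    - [[-0.003, 0, -0.0063, 0, 0, 0], [-0.006, 0, -0.0127, 0, 0, 0], [-0.0093, 0, -0.0196, 0, 0, 0], [-0.0093, 0, -0.0196, 0, 0, 0], [-0.0045, 0, -0.0096, 0, 0, 0], [0, 0, 0, 0, 0, 0], [-0.0092, 0.0041, -0.001, 0.22, 5.63, -0.6], [-0.009, 0.0041, -0.0005, 0.22, 5.63, -0.6]]

```text
clock: 6.6
ee_pos: [542.2, -250.7, 254.0]
orientation: [0.241, 0.963, -0.035, 0.113]
force: [1.1, 0.3, -3.3]
gripper_width: 63.5
finger_force: 30.0
```

Request:
step_arm:
  rows:
    - [[-0.009, 0.0042, 0, 0.22, 5.63, -0.6], [-0.009, 0.0042, 0.0005, 0.22, 5.63, -0.6], [-0.009, 0.0043, 0.001, 0.22, 5.63, -0.6], [-0.009, 0.0044, 0.0015, 0.22, 5.63, -0.6], [-0.0093, 0.0044, 0.002, 0.22, 5.63, -0.6], [-0.0094, 0.0045, 0.0025, 0.22, 5.63, -0.6], [-0.0097, 0.0045, 0.003, 0.22, 5.63, -0.6], [-0.01, 0.0046, 0.0034, 0.22, 5.63, -0.6]]

```text
clock: 7.4
ee_pos: [620.7, -250.7, 231.6]
orientation: [0.198, 0.942, 0.04, -0.268]
force: [-0.8, -0.4, -4.6]
gripper_width: 63.4
finger_force: 30.0
```

Request:
step_arm:
  rows:
    - [[-0.0103, 0.0046, 0.0038, 0.22, 5.63, -0.6], [-0.0107, 0.0047, 0.0042, 0.22, 5.63, -0.6], [-0.011, 0.0047, 0.0045, 0.22, 5.63, -0.6], [-0.0115, 0.0048, 0.0048, 0.22, 5.63, -0.6], [-0.012, 0.0048, 0.005, 0.22, 5.63, -0.6], [-0.0124, 0.0049, 0.0053, 0.22, 5.63, -0.6], [0, 0, 0, 0, 0, 0], [0, 0, 0, 0, 0, 0]]

```text
clock: 8.2
ee_pos: [654.9, -235.5, 163.5]
orientation: [0.146, 0.83, 0.093, -0.529]
force: [0.5, -0.5, -3.1]
gripper_width: 63.9
finger_force: 30.0
```

```bash
cat >> h.py <<'E'
def gp(st=None):
    st=st or manip.read_state(); Q=R.from_quat(st['orientation']); M=Q.as_matrix()
    print("grasp",(st['ee_pos']+147*M[:,2]).round(1),"joints",st['joints'].round(2),"F",st['force'].round(1),st['finger_force'],st['gripper_width'],"xhead",np.degrees(np.arctan2(M[1,1],M[0,1])).round(2)+90,"tilt",np.degrees(np.arctan2(-M[2,0],-M[2,2])).round(2),"yz",M[2,1].round(4))
    return st
def swing(R1,g1,n,st=None,pg=147,p0=None,R0=None):
    if p0 is None: st=st or manip.read_state(); R0=R.from_quat(st['orientation']); p0=st['ee_pos']
    g0=p0+147*R0.as_matrix()[:,2]; w=(R0.inv()*R1).as_rotvec(); g1=np.asarray(g1,float)
    Rs=[R0*R.from_rotvec(w*i/n) for i in range(n+1)]; ps=[g0+(g1-g0)*i/n-147*Rs[i].as_matrix()[:,2] for i in range(n+1)]
    rows=[[*np.round(Rs[i].inv().apply(ps[i+1]-ps[i])/1000,4).tolist(),*np.round(np.degrees(w/n),2).tolist()] for i in range(n)]
    for i in range(0,n,8): print(rows[i:i+8])
    print("max row mm",max(np.linalg.norm(r[:3])*1e3 for r in rows)," deg",np.degrees(np.linalg.norm(w))/n); return ps[-1],Rs[-1]
E
python3 - <<'E'
from h import *
st=gp(); im=manip.snapshot("scene"); P=pose("scene"); u=proj(P,[560,-200,60])[0].astype(int); c=im[u[1]-90:u[1]+90,max(0,u[0]-120):u[0]+120]; cv2.imwrite("pics/s1.png",cv2.resize(c[:,:,::-1],None,fx=3.3,fy=3.3))
E
```

```text
grasp [ 529.6 -190.1  101.5] joints [-0.37  0.89  1.31 -0.03  2.07 -1.6 ] F [ 0.5 -0.5 -3.1] 29.999662935733795 63.8705863919703 xhead 160.07 tilt -65.03 yz -0.0003
```

View pics/s1.png

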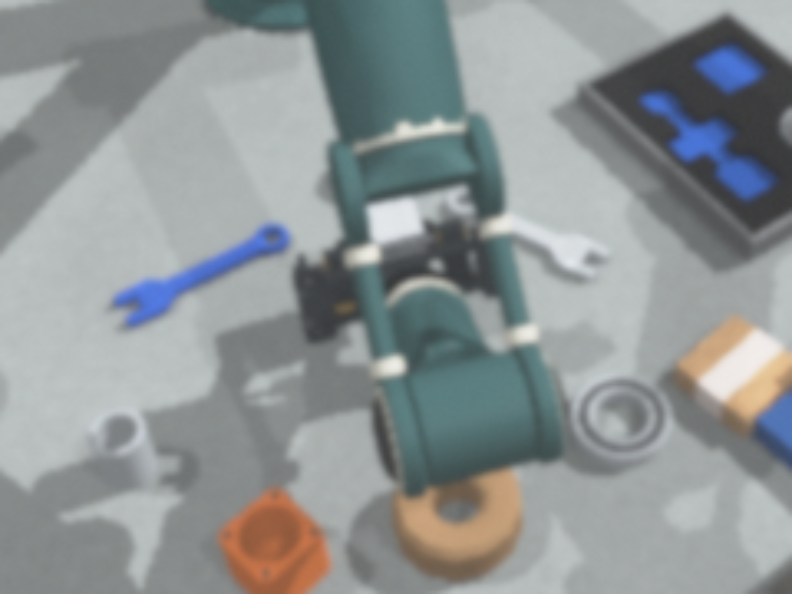

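Cap gripped and held mouth-outward (white face at (395,225) between the fingers); the wrist is clear above the wrapped bearing. Lowering.

Request:
step_arm:
  rows:
    - [[-0.01, 0, 0.0047, 0, 0, 0], [-0.01, 0, 0.0047, 0, 0, 0], [-0.01, 0, 0.0047, 0, 0, 0], [-0.01, 0, 0.0047, 0, 0, 0], [-0.01, 0, 0.0047, 0, 0, 0], [-0.005, 0, 0.0023, 0, 0, 0], [0, 0, 0, 0, 0, 0], [0, 0, 0, 0, 0, 0]]

```text
clock: 9.05
ee_pos: [654.9, -235.5, 104.7]
orientation: [0.146, 0.83, 0.093, -0.53]
force: [0.1, 0.5, -2.9]
gripper_width: 63.8
finger_force: 30.0
```

```bash
python3 -c "from h import *; gp()"
```

```text
grasp [ 529.5 -190.    42.9] joints [-0.37  0.97  1.3  -0.03  2.01 -1.59] F [ 0.1  0.5 -2.9] 29.99973339959979 63.7653343970047 xhead 160.06 tilt -65.12 yz -0.0
```

Request:
step_arm:
  rows:
    - [[-0.0027, 0, 0.0013, 0, 0, 0], [-0.0027, 0, 0.0013, 0, 0, 0], [-0.0018, 0, 0.0008, 0, 0, 0], [-0.0009, 0, 0.0004, 0, 0, 0], [-0.0009, 0, 0.0004, 0, 0, 0], [0, 0, 0, 0, 0, 0], [0, 0, 0, 0, 0, 0], [0, 0, 0, 0, 0, 0]]

```text
clock: 9.85
ee_pos: [654.9, -235.5, 95.0]
orientation: [0.146, 0.83, 0.093, -0.53]
force: [-0.2, 0.0, -3.0]
gripper_width: 63.8
finger_force: 30.0
```

```bash
python3 -c "from h import *; gp()"
```

```text
grasp [ 529.5 -190.1   33.1] joints [-0.37  0.98  1.3  -0.03  2.   -1.59] F [-0.2  0.  -3. ] 29.999666260555387 63.80649560404632 xhead 160.06 tilt -65.07 yz -0.0001
```

Request:
step_arm:
  rows:
    - [[-0.0009, 0, 0.0004, 0, 0, 0], [-0.0005, 0, 0.0002, 0, 0, 0], [-0.0005, 0, 0.0002, 0, 0, 0], [0, 0, 0, 0, 0, 0], [0, 0, 0, 0, 0, 0], [0, 0, 0, 0, 0, 0], [0, 0, 0, 0, 0, 0], [0, 0, 0, 0, 0, 0]]

```text
clock: 10.65
ee_pos: [655.0, -235.5, 93.6]
orientation: [0.146, 0.83, 0.093, -0.53]
force: [-0.9, -0.7, 5.3]
gripper_width: 63.6
finger_force: 30.0
```

Request:
step_arm:
  rows:
    - [[0, 0, 0, 0, 0, 0], [0, 0, 0, 0, 0, 0], [0, 0, 0, 0, 0, 0], [0, 0, 0, 0, 0, 0], [0, 0, 0, 0, 0, 0], [0, 0, 0, 0, 0, 0], [0, 0, 0, 0, 0, 0], [0, 0, 0, 0, 0, 0]]
  gripper: 1

```text
clock: 11.45
ee_pos: [654.9, -235.5, 92.9]
orientation: [0.146, 0.83, 0.093, -0.53]
force: [-0.8, 0.1, -0.3]
gripper_width: 88.3
finger_force: 0.0
```

Run:
```python
from h import *
st=gp(); swing(tool(160.06,-25),[511.2,-183.3,36],14)
```

```text
grasp [ 529.6 -190.1   30.9] joints [-0.37  0.98  1.3  -0.03  2.   -1.59] F [-0.8  0.1 -0.3] 0.0 88.33681569002691 xhead 160.06 tilt -65.08 yz -0.0
[[0.0174, 0.0, 0.002, -0.0, -6.43, 0.0], [0.0175, 0.0, 0.0019, -0.0, -6.43, 0.0], [0.0176, 0.0, 0.0018, -0.0, -6.43, 0.0], [0.0177, 0.0, 0.0017, -0.0, -6.43, 0.0], [0.0178, 0.0, 0.0015, -0.0, -6.43, 0.0], [0.0178, 0.0, 0.0014, -0.0, -6.43, 0.0], [0.0179, 0.0, 0.0012, -0.0, -6.43, 0.0], [0.0179, 0.0, 0.0011, -0.0, -6.43, 0.0]]
[[0.0179, 0.0, 0.0009, -0.0, -6.43, 0.0], [0.0179, 0.0, 0.0007, -0.0, -6.43, 0.0], [0.0179, 0.0, 0.0006, -0.0, -6.43, 0.0], [0.0178, 0.0, 0.0004, -0.0, -6.43, 0.0], [0.0178, 0.0, 0.0003, -0.0, -6.43, 0.0], [0.0177, 0.0, 0.0001, -0.0, -6.43, 0.0]]
max row mm 17.94017837146554  deg 6.43416337980798
```

Request:
step_arm:
  rows:
    - [[0.0174, 0, 0.002, 0, -6.43, 0], [0.0175, 0, 0.0019, 0, -6.43, 0], [0.0176, 0, 0.0018, 0, -6.43, 0], [0.0177, 0, 0.0017, 0, -6.43, 0], [0.0178, 0, 0.0015, 0, -6.43, 0], [0.0178, 0, 0.0014, 0, -6.43, 0], [0.0179, 0, 0.0012, 0, -6.43, 0], [0.0179, 0, 0.0011, 0, -6.43, 0]]

```text
clock: 12.25
ee_pos: [551.4, -198.0, 177.9]
orientation: [0.172, 0.978, 0.02, -0.114]
force: [1.1, -0.4, 0.7]
gripper_width: 88.4
finger_force: 0.0
```

Request:
step_arm:
  rows:
    - [[0.0179, 0, 0.0009, 0, -6.43, 0], [0.0179, 0, 0.0007, 0, -6.43, 0], [0.0179, 0, 0.0006, 0, -6.43, 0], [0.0178, 0, 0.0004, 0, -6.43, 0], [0.0178, 0, 0.0003, 0, -6.43, 0], [0.0177, 0, 0.0001, 0, -6.43, 0], [0, 0, 0, 0, 0, 0], [0, 0, 0, 0, 0, 0]]

```text
clock: 13.05
ee_pos: [452.7, -162.2, 169.6]
orientation: [0.169, 0.962, -0.037, 0.212]
force: [-0.2, 0.4, -0.2]
gripper_width: 88.1
finger_force: 0.0
```

Run:
```python
from h import *
st=gp(); im=manip.snapshot("wrist"); cv2.imwrite("pics/w3.png",cv2.resize(im[:,:,::-1],(800,600)))
```

```text
grasp [ 510.7 -183.2   36.1] joints [-0.4   0.09  2.36  0.09  0.27 -1.71] F [-0.2  0.4 -0.2] 0.0 88.11616047174363 xhead 160.05 tilt 24.81 yz 0.0002
```

View pics/w3.png

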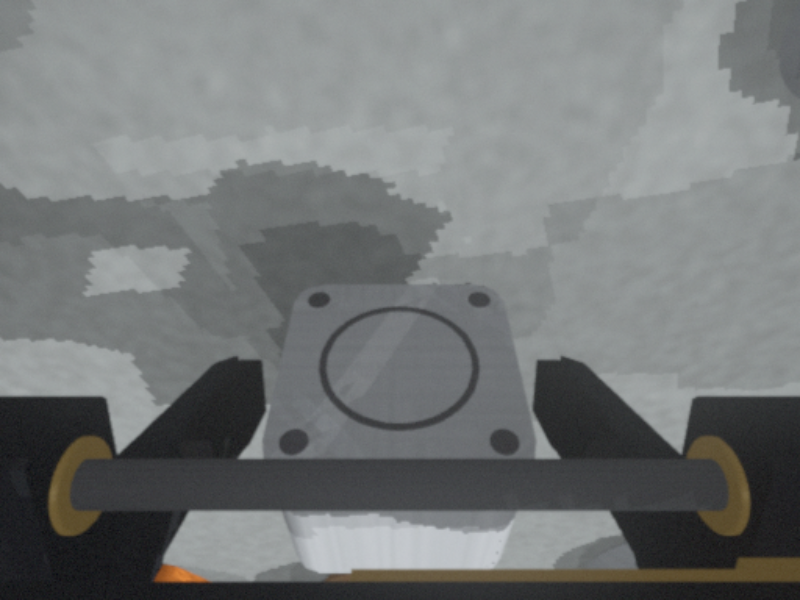

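The cap lies on its side, closed end (400,370) facing the camera and centred between the fingers. Gripping it again.

Request:
step_arm:
  rows:
    - [[0, 0, 0, 0, 0, 0], [0, 0, 0, 0, 0, 0], [0, 0, 0, 0, 0, 0], [0, 0, 0, 0, 0, 0], [0, 0, 0, 0, 0, 0], [0, 0, 0, 0, 0, 0], [0, 0, 0, 0, 0, 0], [-0.0042, 0, -0.0091, 0, 0, 0]]
  gripper: 0

```text
clock: 13.9
ee_pos: [451.1, -161.5, 177.6]
orientation: [0.169, 0.962, -0.037, 0.21]
force: [-1.0, 0.2, -4.1]
gripper_width: 63.8
finger_force: 30.0
```

Run:
```python
from h import *
st=gp(); Q=R.from_quat(st['orientation']); p=st['ee_pos']+[0,0,8]
plan([625,240,520],tool(183),20,p0=p,R0=Q)
```

```text
grasp [ 508.6 -182.3   43.9] joints [-0.4   0.07  2.36  0.08  0.29 -1.7 ] F [-1.   0.2 -4.1] 29.999886449659243 63.825905835811724 xhead 160.07 tilt 24.57 yz 0.0004
[[-0.0082, 0.0218, -0.0146, -0.24, 1.21, -1.13], [-0.0083, 0.0217, -0.0147, -0.24, 1.21, -1.13], [-0.0084, 0.0216, -0.0148, -0.24, 1.21, -1.13], [-0.0085, 0.0215, -0.0149, -0.24, 1.21, -1.13], [-0.0086, 0.0214, -0.015, -0.24, 1.21, -1.13], [-0.0087, 0.0213, -0.0151, -0.24, 1.21, -1.13], [-0.0088, 0.0212, -0.0152, -0.24, 1.21, -1.13], [-0.0089, 0.0211, -0.0153, -0.24, 1.21, -1.13]]
[[-0.009, 0.021, -0.0154, -0.24, 1.21, -1.13], [-0.0091, 0.0209, -0.0155, -0.24, 1.21, -1.13], [-0.0092, 0.0208, -0.0156, -0.24, 1.21, -1.13], [-0.0092, 0.0207, -0.0157, -0.24, 1.21, -1.13], [-0.0093, 0.0205, -0.0158, -0.24, 1.21, -1.13], [-0.0094, 0.0204, -0.0159, -0.24, 1.21, -1.13], [-0.0095, 0.0203, -0.016, -0.24, 1.21, -1.13], [-0.0095, 0.0202, -0.0161, -0.24, 1.21, -1.13]]
[[-0.0096, 0.0201, -0.0162, -0.24, 1.21, -1.13], [-0.0096, 0.02, -0.0164, -0.24, 1.21, -1.13], [-0.0097, 0.0198, -0.0165, -0.24, 1.21, -1.13], [-0.0097, 0.0197, -0.0166, -0.24, 1.21, -1.13]]
norm/row mm 27.533203789022476 deg 1.6745931157471505
```

Request:
step_arm:
  rows:
    - [[-0.008, 0, -0.02, 0, 0, 0], [-0.008, 0.0217, -0.0147, -0.24, 1.21, -1.13], [-0.0084, 0.0216, -0.0148, -0.24, 1.21, -1.13], [-0.0085, 0.0215, -0.0149, -0.24, 1.21, -1.13], [-0.0086, 0.0214, -0.015, -0.24, 1.21, -1.13], [-0.0087, 0.0213, -0.015, -0.24, 1.21, -1.13], [-0.0088, 0.0212, -0.015, -0.24, 1.21, -1.13], [-0.0089, 0.0211, -0.0153, -0.24, 1.21, -1.13]]

```text
clock: 14.7
ee_pos: [510.7, -21.0, 318.2]
orientation: [0.101, 0.985, -0.025, 0.138]
force: [0.7, 0.8, -4.3]
gripper_width: 63.7
finger_force: 30.0
```

Request:
step_arm:
  rows:
    - [[-0.009, 0.021, -0.0154, -0.24, 1.21, -1.13], [-0.009, 0.021, -0.0155, -0.24, 1.21, -1.13], [-0.009, 0.021, -0.0156, -0.24, 1.21, -1.13], [-0.009, 0.021, -0.0157, -0.24, 1.21, -1.13], [-0.0093, 0.0205, -0.0158, -0.24, 1.21, -1.13], [-0.0094, 0.0204, -0.016, -0.24, 1.21, -1.13], [-0.0095, 0.0203, -0.016, -0.24, 1.21, -1.13], [-0.0095, 0.02, -0.016, -0.24, 1.21, -1.13]]

```text
clock: 15.5
ee_pos: [579.7, 139.2, 452.7]
orientation: [0.023, 0.998, -0.012, 0.054]
force: [-0.1, -0.4, -3.1]
gripper_width: 63.8
finger_force: 30.0
```

Request:
step_arm:
  rows:
    - [[-0.01, 0.02, -0.016, -0.24, 1.21, -1.13], [-0.01, 0.02, -0.016, -0.24, 1.21, -1.13], [-0.01, 0.02, -0.016, -0.24, 1.21, -1.13], [-0.01, 0.02, -0.016, -0.24, 1.21, -1.13], [0, 0.02, 0, -0.24, 1.21, -1.13], [0, 0, 0, 0, 0, 0], [0, 0, 0, 0, 0, 0], [0, 0, 0, 0, 0, 0]]

```text
clock: 16.3
ee_pos: [615.4, 238.5, 517.0]
orientation: [-0.026, 1.0, -0.003, 0.002]
force: [-0.7, 1.0, -3.5]
gripper_width: 63.9
finger_force: 30.0
```

Run:
```python
from h import *
import pickle
st=gp(); im=manip.snapshot("wrist"); pickle.dump((st,im),open("w4.pkl","wb")); cv2.imwrite("pics/w4.png",cv2.resize(im[:,:,::-1],(800,600)))
```

```text
grasp [616.  237.7 370. ] joints [ 0.33  0.19  1.49 -0.01  1.46 -1.29] F [-0.7  1.  -3.5] 29.999853634508327 63.94141751571844 xhead 182.97 tilt 0.21 yz -0.0061
```

View pics/w4.png

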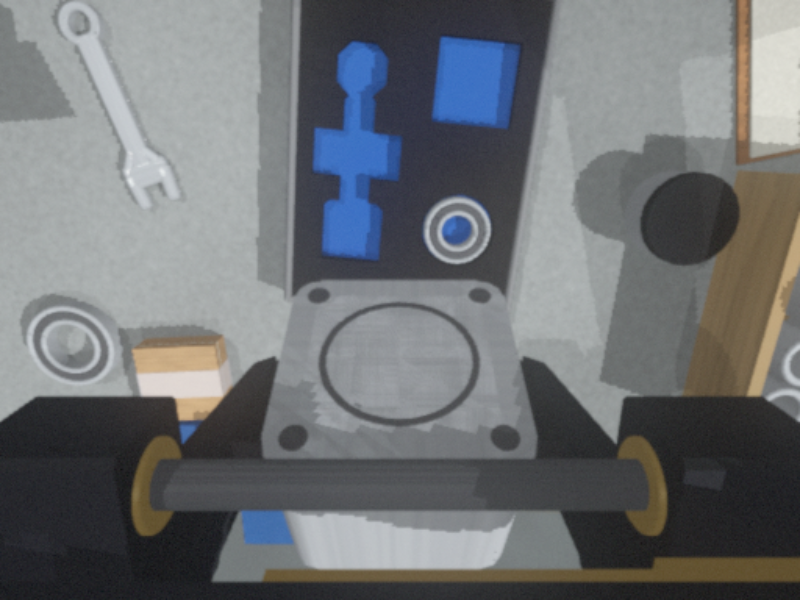

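The tray is fully in view: square cut-out centred at (477,83), spanner cut-out from (360,65) to (352,235), and the cap held cleanly. Measuring the cut-outs, and the spanner again.

Run:
```python
from h import *
import pickle
st,im=pickle.load(open("w4.pkl","rb")); P=pose("wrist",st)
hsv=cv2.cvtColor(im,cv2.COLOR_RGB2HSV)
m=((hsv[...,0]>100)&(hsv[...,0]<125)&(hsv[...,1]>120)&(hsv[...,2]>50)).astype(np.uint8); m[180:]=0
n,l,s_,c=cv2.connectedComponentsWithStats(m)
for k in range(1,n):
    if s_[k,4]<300: continue
    q=np.argwhere(l==k)[:,::-1]; X=toplane(P,q,32).astype(np.float32); print(s_[k],cv2.minAreaRect(X),X.mean(0))
    if s_[k,0]<230:
        mu=X.mean(0);v=np.linalg.svd(X-mu,full_matrices=False)[2][0]; v*=np.sign(v[0]); a=np.degrees(np.arctan2(v[1],v[0])); print("sp cut svd yaw",a)
g=cv2.cvtColor(im,cv2.COLOR_RGB2GRAY)
# tray left rim outer edge pts on z=34: from view
for c in [(293,10),(288,290)]: print("rim",toplane(P,np.array([c])*.64,34))
# spanner
m=((g>150)&(hsv[...,1]<40)).astype(np.uint8); m[135:]=0;m[:,120:]=0
n,l,s_,c=cv2.connectedComponentsWithStats(m); k=1+s_[1:,4].argmax(); print(s_[k])
X=toplane(P,np.argwhere(l==k)[:,::-1],12); mu=X.mean(0); v=np.linalg.svd(X-mu,full_matrices=False)[2][0]; v*=np.sign(v[0]); t=(X-mu)@v; print(mu,np.degrees(np.arctan2(v[1],v[0])),mu+v*((t.min()+t.max())/2-2),np.ptp(t))
```

```text
[ 276   23   57   60 2831] ((488.06573486328125, 295.74444580078125), (69.344482421875, 69.70046997070312), 87.59768676757812) [487.40762 295.66678]
[ 200   26   58  141 4781] ((554.7391967773438, 195.10647583007812), (79.48636627197266, 188.5531768798828), 87.2198257446289) [556.1097  194.85033]
sp cut svd yaw -2.2814403
rim [[440.52796508 139.7337843 ]]
rim [[684.22391977 132.20156486]]
[    0     0   120   135 13635]
[528.27640735 -41.43267436] -34.25810296899777 [533.14605074 -44.74930458] 267.9860116885673
```

Run:
```python
from h import *
im=np.load("top0.npy"); P=pose("top"); hsv=cv2.cvtColor(im,cv2.COLOR_RGB2HSV)
b=((hsv[...,0]>100)&(hsv[...,0]<125)&(hsv[...,1]>120)).astype(np.uint8)
m=b.copy(); m[:145]=0;m[215:]=0;m[:,:155]=0;m[:,220:]=0
n,l,s_,c=cv2.connectedComponentsWithStats(m)
for k in range(1,n):
    if s_[k,4]<150: continue
    X=toplane(P,np.argwhere(l==k)[:,::-1],32).astype(np.float32); print(s_[k],cv2.minAreaRect(X),X.mean(0))
print("cap_top check",hsv[172,346])
```

```text
[189 148  25  58 885] ((552.2241821289062, 192.1641082763672), (189.0853729248047, 78.51456451416016), 2.0486111640930176) [557.803   191.63997]
[158 185  23  23 458] ((484.0650329589844, 293.9734191894531), (69.88993072509766, 70.26597595214844), 87.79627227783203) [483.9999 293.3639]
cap_top check [112  26 109]
```

Run:
```python
from h import *
plan([583,292,310],tool(177.6),7)
```

```text
[[0.0044, 0.0081, 0.0296, -0.05, 0.04, 0.76], [0.0045, 0.008, 0.0296, -0.05, 0.04, 0.76], [0.0045, 0.0079, 0.0296, -0.05, 0.04, 0.76], [0.0046, 0.0078, 0.0296, -0.05, 0.04, 0.76], [0.0047, 0.0077, 0.0296, -0.05, 0.04, 0.76], [0.0048, 0.0076, 0.0296, -0.05, 0.04, 0.76], [0.0049, 0.0075, 0.0296, -0.05, 0.04, 0.76]]
norm/row mm 30.944725571481047 deg 0.7671167105153851
```

Request:
step_arm:
  rows:
    - [[0.0045, 0.008, 0.0296, -0.05, 0.04, 0.76], [0.0045, 0.008, 0.0296, -0.05, 0.04, 0.76], [0.0045, 0.008, 0.0296, -0.05, 0.04, 0.76], [0.0046, 0.0078, 0.0296, -0.05, 0.04, 0.76], [0.0047, 0.0077, 0.0296, -0.05, 0.04, 0.76], [0.0048, 0.0076, 0.0296, -0.05, 0.04, 0.76], [0.0049, 0.0075, 0.0296, -0.05, 0.04, 0.76], [0, 0, 0, 0, 0, 0]]

```text
clock: 17.15
ee_pos: [580.8, 291.8, 305.3]
orientation: [0.02, 1.0, -0.001, -0.004]
force: [-1.4, -0.1, -4.5]
gripper_width: 63.9
finger_force: 30.0
```

Request:
step_arm:
  rows:
    - [[0, 0, 0, 0, 0, 0], [0, 0, 0, 0, 0, 0], [0, 0, 0, 0, 0, 0], [0, 0, 0, 0, 0, 0], [0, 0, 0, 0, 0, 0], [0, 0, 0, 0, 0, 0], [0, 0, 0, 0, 0, 0], [0, 0, 0, 0, 0, 0]]

```text
clock: 17.95
ee_pos: [583.7, 292.9, 311.0]
orientation: [0.02, 1.0, 0.001, 0.001]
force: [0.3, -0.7, -4.5]
gripper_width: 64.0
finger_force: 30.0
```

Run:
```python
from h import *
import pickle
st=gp(); im=manip.snapshot("wrist"); pickle.dump((st,im),open("w5.pkl","wb"))
P=pose("wrist",st)
hsv=cv2.cvtColor(im,cv2.COLOR_RGB2HSV)
m=((hsv[...,0]>100)&(hsv[...,0]<125)&(hsv[...,1]>120)&(hsv[...,2]>40)).astype(np.uint8); m[180:]=0
n,l,s_,c=cv2.connectedComponentsWithStats(m)
for k in range(1,n):
    if s_[k,4]<300: continue
    q=np.argwhere(l==k)[:,::-1]; X=toplane(P,q,32).astype(np.float32); print(s_[k],cv2.minAreaRect(X),X.mean(0),X.min(0),X.max(0))
cv2.imwrite("pics/w5.png",im[:,:,::-1])
# heading of cap closed end: holes
g=cv2.cvtColor(im,cv2.COLOR_RGB2GRAY)
```

```text
grasp [583.9 293.2 164. ] joints [ 0.43  0.29  1.75  0.    1.1  -1.1 ] F [ 0.3 -0.7 -4.5] 29.999816516647115 64.02598460716612 xhead 177.67000000000002 tilt 0.08 yz 0.0017
[ 207   13   93   98 8590] ((487.48333740234375, 297.2245178222656), (68.42111206054688, 68.88687896728516), 87.68904876708984) [486.73453 297.18347] [452.68964 262.15427] [523.2265 331.8933]
[  88   30   95  150 8227] ((517.57568359375, 198.73028564453125), (74.91443634033203, 114.3885498046875), 87.6760025024414) [523.88477 198.1984 ] [460.3392 159.5799] [575.17706 235.33998]
```

Run:
```python
from h import *
swing(tool(177.6,65.2),[491,296.3,100],12)
```

```text
[[-0.0062, -0.0001, 0.006, 0.0, 5.44, 0.01], [-0.0067, -0.0001, 0.0067, 0.0, 5.44, 0.01], [-0.0073, -0.0001, 0.0074, 0.0, 5.44, 0.01], [-0.008, -0.0001, 0.0079, 0.0, 5.44, 0.01], [-0.0087, -0.0001, 0.0085, 0.0, 5.44, 0.01], [-0.0095, -0.0001, 0.0089, 0.0, 5.44, 0.01], [-0.0103, -0.0001, 0.0093, 0.0, 5.44, 0.01], [-0.0111, -0.0001, 0.0096, 0.0, 5.44, 0.01]]
[[-0.012, -0.0001, 0.0099, 0.0, 5.44, 0.01], [-0.0129, -0.0001, 0.01, 0.0, 5.44, 0.01], [-0.0138, -0.0001, 0.0101, 0.0, 5.44, 0.01], [-0.0146, -0.0001, 0.01, 0.0, 5.44, 0.01]]
max row mm 17.69660984482621  deg 5.439361688838468
```

Request:
step_arm:
  rows:
    - [[-0.0062, 0, 0.006, 0, 5.44, 0], [-0.0067, 0, 0.0067, 0, 5.44, 0], [-0.0073, 0, 0.0074, 0, 5.44, 0], [-0.008, 0, 0.0079, 0, 5.44, 0], [-0.0087, 0, 0.0085, 0, 5.44, 0], [-0.0095, 0, 0.0089, 0, 5.44, 0], [-0.0103, 0, 0.0093, 0, 5.44, 0], [-0.0111, 0, 0.0096, 0, 5.44, 0]]

```text
clock: 18.8
ee_pos: [624.0, 291.6, 227.9]
orientation: [0.019, 0.929, 0.009, -0.37]
force: [0.3, 0.8, -4.5]
gripper_width: 63.8
finger_force: 30.0
```

Request:
step_arm:
  rows:
    - [[-0.012, 0, 0.0099, 0, 5.44, 0], [-0.013, 0, 0.01, 0, 5.44, 0], [-0.0138, 0, 0.0101, 0, 5.44, 0], [-0.0146, 0, 0.01, 0, 5.44, 0], [0, 0, 0, 0, 0, 0], [0, 0, 0, 0, 0, 0], [0, 0, 0, 0, 0, 0], [0, 0, 0, 0, 0, 0]]

```text
clock: 19.6
ee_pos: [625.3, 291.9, 163.9]
orientation: [0.016, 0.844, 0.012, -0.537]
force: [-0.9, -0.8, -4.5]
gripper_width: 63.7
finger_force: 30.0
```

Run:
```python
from h import *
gp(); swing(tool(177.6,65.2),[491,296.3,78],5)
im=manip.snapshot("scene"); P=pose("scene"); u=proj(P,[500,290,60])[0].astype(int); c=im[max(0,u[1]-70):u[1]+80,u[0]-100:u[0]+100]; cv2.imwrite("pics/s2.png",cv2.resize(c[:,:,::-1],None,fx=4,fy=4))
```

```text
grasp [492.2 297.5 101.6] joints [ 0.32  0.86  1.38  0.36  1.99 -1.26] F [-0.9 -0.8 -4.5] 29.999979789135978 63.663000210398764 xhead 177.68 tilt -64.93 yz 0.0031
[[-0.0043, -0.0003, 0.0022, 0.0, 0.05, 0.04], [-0.0043, -0.0003, 0.0022, 0.0, 0.05, 0.04], [-0.0043, -0.0003, 0.0022, 0.0, 0.05, 0.04], [-0.0043, -0.0002, 0.0022, 0.0, 0.05, 0.04], [-0.0043, -0.0002, 0.0022, 0.0, 0.05, 0.04]]
max row mm 4.839421453025144  deg 0.06634662993702962
```

View pics/s2.png

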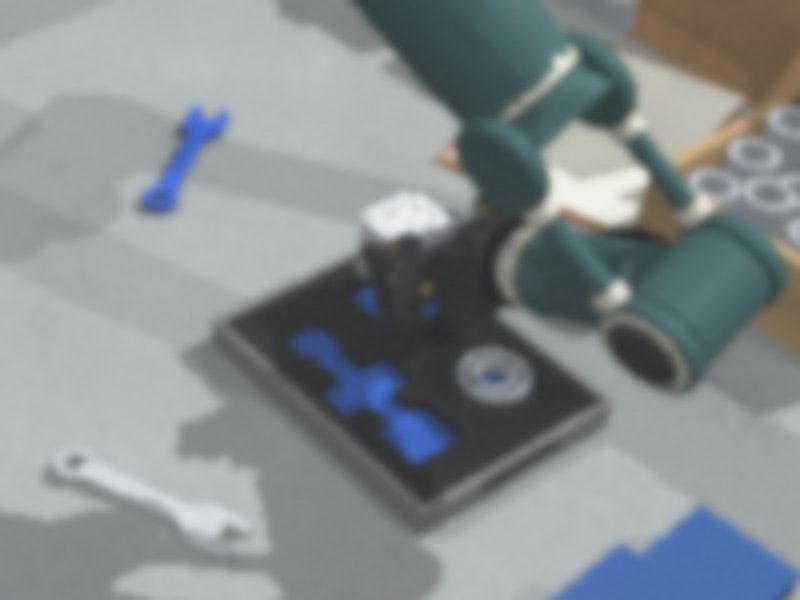

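The cap is held closed end up (400,215) just above the square cut-out, and the wrist is clear of the tray bearing (495,375). Lowering slowly.

Request:
step_arm:
  rows:
    - [[-0.0043, -0.0003, 0.0022, 0, 0.05, 0], [-0.0043, -0.0003, 0.0022, 0, 0.05, 0], [-0.0043, -0.0003, 0.0022, 0, 0.05, 0], [-0.0043, -0.0002, 0.0022, 0, 0.05, 0], [-0.0043, -0.0002, 0.0022, 0, 0.05, 0], [0, 0, 0, 0, 0, 0], [0, 0, 0, 0, 0, 0], [0, 0, 0, 0, 0, 0]]

```text
clock: 20.45
ee_pos: [623.6, 290.4, 137.6]
orientation: [0.017, 0.841, 0.012, -0.54]
force: [-0.1, 0.2, -3.3]
gripper_width: 63.8
finger_force: 30.0
```

Request:
step_arm:
  rows:
    - [[-0.0009, 0, 0.0004, 0, 0, 0], [-0.0009, 0, 0.0004, 0, 0, 0], [-0.0009, 0, 0.0004, 0, 0, 0], [-0.0009, 0, 0.0004, 0, 0, 0], [-0.0009, 0, 0.0004, 0, 0, 0], [-0.0009, 0, 0.0004, 0, 0, 0], [0, 0, 0, 0, 0, 0], [0, 0, 0, 0, 0, 0]]

```text
clock: 21.25
ee_pos: [623.6, 290.3, 131.5]
orientation: [0.017, 0.841, 0.012, -0.54]
force: [0.3, -0.6, -3.3]
gripper_width: 64.1
finger_force: 30.0
```

```bash
python3 -c "from h import *; gp()"
```

```text
grasp [490.  295.9  70.5] joints [ 0.32  0.9   1.38  0.35  1.96 -1.28] F [ 0.3 -0.6 -3.3] 30.000026884954423 64.0810328684077 xhead 177.67000000000002 tilt -65.44 yz 0.0018
```

Request:
step_arm:
  rows:
    - [[-0.0009, 0, 0.0004, 0, 0, 0], [-0.0009, 0, 0.0004, 0, 0, 0], [-0.0009, 0, 0.0004, 0, 0, 0], [-0.0009, 0, 0.0004, 0, 0, 0], [-0.0009, 0, 0.0004, 0, 0, 0], [-0.0009, 0, 0.0004, 0, 0, 0], [-0.0009, 0, 0.0004, 0, 0, 0], [0, 0, 0, 0, 0, 0]]

```text
clock: 22.05
ee_pos: [623.6, 290.3, 124.5]
orientation: [0.017, 0.841, 0.012, -0.541]
force: [1.0, 0.5, -3.9]
gripper_width: 64.1
finger_force: 30.0
```

Request:
step_arm:
  rows:
    - [[-0.0009, 0, 0.0004, 0, 0, 0], [-0.0005, 0, 0.0002, 0, 0, 0], [0, 0, 0, 0, 0, 0], [0, 0, 0, 0, 0, 0], [0, 0, 0, 0, 0, 0], [0, 0, 0, 0, 0, 0], [0, 0, 0, 0, 0, 0], [0, 0, 0, 0, 0, 0]]

```text
clock: 22.85
ee_pos: [623.6, 290.3, 123.2]
orientation: [0.017, 0.841, 0.012, -0.54]
force: [-1.1, 0.3, -4.5]
gripper_width: 63.5
finger_force: 30.0
```

```bash
python3 -c "from h import *; gp()"
```

```text
grasp [490.1 295.9  62.1] joints [ 0.32  0.91  1.37  0.35  1.95 -1.28] F [-1.1  0.3 -4.5] 29.999985604081303 63.511115385004274 xhead 177.67000000000002 tilt -65.45 yz 0.0018
```

Request:
step_arm:
  rows:
    - [[-0.0009, 0, 0.0004, 0, 0, 0], [-0.0005, 0, 0.0002, 0, 0, 0], [-0.0005, 0, 0.0002, 0, 0, 0], [0, 0, 0, 0, 0, 0], [0, 0, 0, 0, 0, 0], [0, 0, 0, 0, 0, 0], [0, 0, 0, 0, 0, 0], [0, 0, 0, 0, 0, 0]]

```text
clock: 23.65
ee_pos: [623.7, 290.3, 121.2]
orientation: [0.017, 0.841, 0.012, -0.54]
force: [-0.1, -0.3, -3.3]
gripper_width: 63.7
finger_force: 30.0
```

Request:
step_arm:
  rows:
    - [[-0.0005, 0, 0.0002, 0, 0, 0], [-0.0005, 0, 0.0002, 0, 0, 0], [0, 0, 0, 0, 0, 0], [0, 0, 0, 0, 0, 0], [0, 0, 0, 0, 0, 0], [0, 0, 0, 0, 0, 0], [0, 0, 0, 0, 0, 0], [0, 0, 0, 0, 0, 0]]

```text
clock: 24.45
ee_pos: [623.8, 290.4, 120.4]
orientation: [0.017, 0.841, 0.012, -0.541]
force: [-0.1, 0.1, 1.4]
gripper_width: 63.9
finger_force: 30.0
```

Request:
step_arm:
  rows:
    - [[0, 0, 0, 0, 0, 0], [0, 0, 0, 0, 0, 0], [0, 0, 0, 0, 0, 0], [0, 0, 0, 0, 0, 0], [0, 0, 0, 0, 0, 0], [0, 0, 0, 0, 0, 0], [0, 0, 0, 0, 0, 0], [0, 0, 0, 0, 0, 0]]
  gripper: 1

```text
clock: 25.25
ee_pos: [623.8, 290.3, 120.0]
orientation: [0.017, 0.841, 0.012, -0.54]
force: [0.9, -0.0, -0.1]
gripper_width: 88.1
finger_force: 0.0
```

Request:
step_arm:
  rows:
    - [[0, 0, -0.006, 0, 0, 0], [0, 0, -0.01, 0, 0, 0], [0, 0, -0.015, 0, 0, 0], [0, 0, -0.02, 0, 0, 0], [0, 0, -0.02, 0, 0, 0], [0, 0, -0.02, 0, 0, 0], [0, 0, -0.02, 0, 0, 0], [0, 0, 0, 0, 0, 0]]

```text
clock: 26.05
ee_pos: [727.2, 285.6, 168.2]
orientation: [0.017, 0.842, 0.013, -0.539]
force: [-0.3, 0.5, 0.2]
gripper_width: 88.2
finger_force: 0.0
```

Run:
```python
from h import *
st=gp(); print(st['ee_pos'])
# up 140 then to view above spanner, tool vertical: spanner yaw 20.65 -> tool y across -> x heading 180+20.65
Q=R.from_quat(st['orientation']); p=st['ee_pos']+[0,0,150]
plan(p,Q,4)
# view pose: camera above spanner mid with gripper TCP outward
h=200.6; d=np.array([np.cos(np.radians(h)),np.sin(np.radians(h))]); t=np.array([522.2,-27.1])-75*d
print(t); plan([*t,360],tool(h),20,p0=p,R0=Q)
```

```text
grasp [593.9 291.4 106.6] joints [ 0.28  1.02  1.07  0.35  2.15 -1.24] F [-0.3  0.5  0.2] 0.0 88.23805646211623 xhead 177.6 tilt -65.19 yz 0.0033
[727.18933408 285.57497958 168.23567344]
[[0.034, 0.0001, -0.0157, 0.0, 0.0, 0.0], [0.034, 0.0001, -0.0157, 0.0, 0.0, 0.0], [0.034, 0.0001, -0.0157, 0.0, 0.0, 0.0], [0.034, 0.0001, -0.0157, 0.0, 0.0, 0.0]]
norm/row mm 37.5 deg 0.0
[592.40446518  -0.71187637]
[[0.0045, -0.0146, 0.0047, 0.66, -3.21, -1.02], [0.005, -0.0144, 0.0046, 0.66, -3.21, -1.02], [0.0055, -0.0143, 0.0044, 0.66, -3.21, -1.02], [0.006, -0.0141, 0.0043, 0.66, -3.21, -1.02], [0.0065, -0.014, 0.0041, 0.66, -3.21, -1.02], [0.007, -0.0138, 0.0039, 0.66, -3.21, -1.02], [0.0074, -0.0136, 0.0036, 0.66, -3.21, -1.02], [0.0079, -0.0135, 0.0034, 0.66, -3.21, -1.02]]
[[0.0083, -0.0133, 0.0031, 0.66, -3.21, -1.02], [0.0087, -0.0131, 0.0027, 0.66, -3.21, -1.02], [0.0091, -0.0129, 0.0024, 0.66, -3.21, -1.02], [0.0094, -0.0127, 0.002, 0.66, -3.21, -1.02], [0.0097, -0.0125, 0.0016, 0.66, -3.21, -1.02], [0.01, -0.0123, 0.0012, 0.66, -3.21, -1.02], [0.0103, -0.0121, 0.0008, 0.66, -3.21, -1.02], [0.0106, -0.012, 0.0003, 0.66, -3.21, -1.02]]
[[0.0108, -0.0118, -0.0001, 0.66, -3.21, -1.02], [0.011, -0.0116, -0.0006, 0.66, -3.21, -1.02], [0.0111, -0.0114, -0.0011, 0.66, -3.21, -1.02], [0.0113, -0.0112, -0.0016, 0.66, -3.21, -1.02]]
norm/row mm 15.958648419320372 deg 3.4334221451831377
```

Request:
step_arm:
  rows:
    - [[0.034, 0, -0.0157, 0, 0, 0], [0.034, 0, -0.0157, 0, 0, 0], [0.034, 0, -0.0157, 0, 0, 0], [0.034, 0, -0.0157, 0, 0, 0], [0.0045, -0.0146, 0.0047, 0.66, -3.21, -1.02], [0.005, -0.0144, 0.0046, 0.66, -3.21, -1.02], [0.0055, -0.0143, 0.0044, 0.66, -3.21, -1.02], [0.006, -0.014, 0.0043, 0.66, -3.21, -1.02]]
  gripper: 0.5

```text
clock: 26.85
ee_pos: [697.8, 228.3, 324.3]
orientation: [-0.025, 0.897, 0.009, -0.442]
force: [0.1, -0.1, 0.7]
gripper_width: 44.2
finger_force: 0.0
```

Request:
step_arm:
  rows:
    - [[0.0065, -0.014, 0.0041, 0.66, -3.21, -1.02], [0.007, -0.0138, 0.0039, 0.66, -3.21, -1.02], [0.0074, -0.0136, 0.0036, 0.66, -3.21, -1.02], [0.0079, -0.0135, 0.0034, 0.66, -3.21, -1.02], [0.0083, -0.0133, 0.003, 0.66, -3.21, -1.02], [0.0087, -0.013, 0.0027, 0.66, -3.21, -1.02], [0.009, -0.013, 0.0024, 0.66, -3.21, -1.02], [0.0094, -0.0127, 0.002, 0.66, -3.21, -1.02]]

```text
clock: 27.65
ee_pos: [644.0, 113.7, 341.3]
orientation: [-0.106, 0.968, 0.005, -0.228]
force: [0.8, 1.1, 0.3]
gripper_width: 44.3
finger_force: 0.0
```

Request:
step_arm:
  rows:
    - [[0.0097, -0.0125, 0.0016, 0.66, -3.21, -1.02], [0.01, -0.0123, 0.0012, 0.66, -3.21, -1.02], [0.0103, -0.012, 0.0008, 0.66, -3.21, -1.02], [0.0106, -0.012, 0.0003, 0.66, -3.21, -1.02], [0.0108, -0.0118, 0, 0.66, -3.21, -1.02], [0.011, -0.0116, -0.0006, 0.66, -3.21, -1.02], [0.011, -0.0114, -0.001, 0.66, -3.21, -1.02], [0.0113, -0.011, -0.0016, 0.66, -3.21, -1.02]]

```text
clock: 28.45
ee_pos: [590.2, -0.4, 358.1]
orientation: [-0.18, 0.984, 0.0, -0.002]
force: [0.2, -0.0, -0.1]
gripper_width: 43.8
finger_force: 0.0
```

Request:
step_arm:
  rows:
    - [[0, 0, 0, 0, 0, 0], [0, 0, 0, 0, 0, 0], [0, 0, 0, 0, 0, 0], [0, 0, 0, 0, 0, 0], [0, 0, 0, 0, 0, 0], [0, 0, 0, 0, 0, 0], [0, 0, 0, 0, 0, 0], [0, 0, 0, 0, 0, 0]]

```text
clock: 29.25
ee_pos: [591.2, 0.0, 358.2]
orientation: [-0.18, 0.984, 0.0, -0.003]
force: [-0.7, -0.5, -0.9]
gripper_width: 44.1
finger_force: 0.0
```

Run:
```python
from h import *
import pickle
st=gp(); im=manip.snapshot("wrist"); pickle.dump((st,im),open("w6.pkl","wb")); P=pose("wrist",st)
cv2.imwrite("pics/w6.png",cv2.resize(im[:,:,::-1],(800,600)))
g=cv2.cvtColor(im,cv2.COLOR_RGB2GRAY); uv=proj(P,[[522,-27,12],[453,-53,12],[600,2,12]]); print(uv,g[int(uv[0][1]),int(uv[0][0])-40:int(uv[0][0])+40:4])
```

```text
grasp [590.4  -0.  211.2] joints [-0.04  0.14  1.84 -0.    1.17 -1.97] F [-0.7 -0.5 -0.9] 0.0 44.10791289544211 xhead 200.7 tilt -0.3 yz 0.0016
[[252.30954591  94.86651715]
 [252.21484924  11.41559045]
 [252.05773313 176.44436471]] [151 153 149 153 154 126 121 129 184 183 188 186 152 158 155 154 157 158
 156 158]
```

View pics/w6.png

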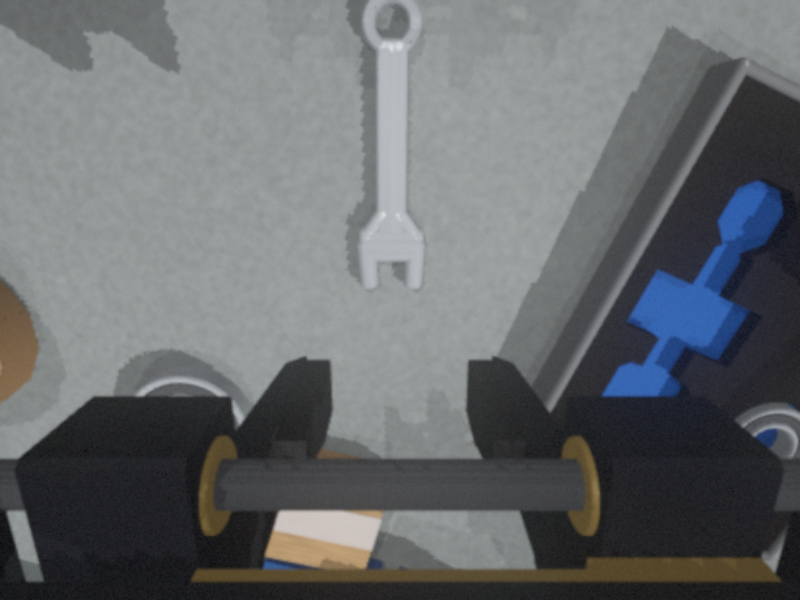

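The spanner is vertical in the image, ring at (392,20), shank x≈377–407, jaw tips at y≈288.

Run:
```python
from h import *
import pickle
st,im=pickle.load(open("w6.pkl","rb")); P=pose("wrist",st); g=cv2.cvtColor(im,cv2.COLOR_RGB2GRAY)
m=(g>169).astype(np.uint8); m[200:]=0; m[:,:215]=0; m[:,290:]=0
n,l,s_,c=cv2.connectedComponentsWithStats(m); k=1+s_[1:,4].argmax(); print(s_[k])
L=l==k; rows=range(40,125); mid=[];w=[]
for r in rows: x=np.flatnonzero(L[r]); mid.append(((x.min()+x.max())/2,r)); w.append(np.ptp(x)+1)
X=toplane(P,mid,12); q=np.polyfit(X[:,0],X[:,1],1); print("shank yaw",np.degrees(np.arctan(q[0])),np.mean(w))
q2=np.argwhere(L); tip=toplane(P,[[252,q2[:,0].max()+.5]],12)[0]
v=np.array([1,q[0]])/np.hypot(1,q[0]); b=X.mean(0); t=(tip-b)@v; O=b+v*(t-94); print("tip",tip,"origin by tip",O)
h=np.argwhere((g[0:40,225:275]<169)&(~L[0:40,225:275])); 
cs,hh=cv2.findContours((L).astype(np.uint8),cv2.RETR_CCOMP,cv2.CHAIN_APPROX_NONE)
for i,cc in enumerate(cs):
    if hh[0][i][3]>=0 and cv2.contourArea(cc)>50: M=cv2.moments(cc); c0=toplane(P,[[M['m10']/M['m00'],M['m01']/M['m00']]],12)[0]; print("hole",c0,cv2.contourArea(cc),"origin by ring",c0+72*v)
```

```text
[ 232    0   39  185 3313]
shank yaw 20.650993241623965 17.50588235294118
tip [608.36589633   5.07283101] origin by tip [520.81758468 -29.17124336]
```

Run:
```python
from h import *
import pickle
st,im=pickle.load(open("w6.pkl","rb")); P=pose("wrist",st); g=cv2.cvtColor(im,cv2.COLOR_RGB2GRAY).astype(int)
for r in range(0,40,2): x=np.flatnonzero(g[r,220:290]>169); print(r,(x.min()+220,x.max()+220) if len(x) else None, [int(v) for v in np.flatnonzero(g[r,235:268]<169)[[0,-1]]+235] if (g[r,235:268]<169).any() else None)
v=np.array([np.cos(np.radians(20.65)),np.sin(np.radians(20.65))])
for r in (11,12,13,14): c0=toplane(P,[[251,r]],12)[0]; print(r,c0,c0+72*v)
```

```text
0 (np.int64(238), np.int64(261)) [235, 267]
2 (np.int64(237), np.int64(263)) [235, 267]
4 (np.int64(236), np.int64(265)) [239, 267]
6 (np.int64(235), np.int64(266)) [240, 267]
8 (np.int64(234), np.int64(267)) [239, 262]
10 (np.int64(234), np.int64(268)) [239, 262]
12 (np.int64(233), np.int64(268)) [239, 262]
14 (np.int64(233), np.int64(268)) [238, 262]
16 (np.int64(234), np.int64(268)) [238, 262]
18 (np.int64(235), np.int64(267)) [239, 263]
20 (np.int64(235), np.int64(264)) [239, 267]
22 (np.int64(237), np.int64(264)) [235, 267]
24 (np.int64(238), np.int64(241)) [235, 267]
26 (np.int64(239), np.int64(259)) [235, 267]
28 (np.int64(240), np.int64(261)) [235, 267]
30 (np.int64(242), np.int64(261)) [235, 267]
32 (np.int64(243), np.int64(260)) [235, 267]
34 (np.int64(243), np.int64(259)) [235, 267]
36 (np.int64(243), np.int64(259)) [235, 267]
38 (np.int64(242), np.int64(259)) [235, 267]
11 [453.07565414 -54.16629252] [520.44980819 -28.77488914]
12 [453.84733759 -53.8775998 ] [521.22149164 -28.48619641]
13 [454.62027397 -53.58843833] [521.99442802 -28.19703495]
14 [455.39446634 -53.298807  ] [522.76862039 -27.90740361]
```

Run:
```python
from h import *
plan([521.5,-28.6,205],tool(200.65),7)
```

```text
[[0.0106, -0.0003, 0.0219, 0.01, -0.04, 0.01], [0.0107, -0.0003, 0.0219, 0.01, -0.04, 0.01], [0.0107, -0.0003, 0.0219, 0.01, -0.04, 0.01], [0.0107, -0.0003, 0.0219, 0.01, -0.04, 0.01], [0.0107, -0.0003, 0.0219, 0.01, -0.04, 0.01], [0.0107, -0.0003, 0.0219, 0.01, -0.04, 0.01], [0.0107, -0.0003, 0.0219, 0.01, -0.04, 0.01]]
norm/row mm 24.393739048967003 deg 0.04530822821296747
```

Request:
step_arm:
  rows:
    - [[0.0107, -0.0003, 0.0219, 0, -0.04, 0], [0.0107, -0.0003, 0.0219, 0, -0.04, 0], [0.0107, -0.0003, 0.0219, 0, -0.04, 0], [0.0107, -0.0003, 0.0219, 0, -0.04, 0], [0.0107, -0.0003, 0.0219, 0, -0.04, 0], [0.0107, -0.0003, 0.0219, 0, -0.04, 0], [0.0107, -0.0003, 0.0219, 0, -0.04, 0], [0, 0, 0, 0, 0, 0]]

```text
clock: 30.1
ee_pos: [518.3, -28.5, 202.0]
orientation: [-0.179, 0.984, 0.002, -0.004]
force: [-0.7, 0.3, 0.1]
gripper_width: 44.0
finger_force: 0.0
```

Request:
step_arm:
  rows:
    - [[0, 0, 0, 0, 0, 0], [0, 0, 0, 0, 0, 0], [0, 0, 0.008, 0, 0, 0], [0, 0, 0.008, 0, 0, 0], [0, 0, 0.006, 0, 0, 0], [0, 0, 0, 0, 0, 0], [0, 0, 0, 0, 0, 0], [0, 0, 0, 0, 0, 0]]

```text
clock: 30.9
ee_pos: [521.4, -28.4, 183.3]
orientation: [-0.18, 0.984, 0.001, -0.0]
force: [-0.2, -0.2, 0.2]
gripper_width: 43.8
finger_force: 0.0
```

Run:
```python
from h import *
st=gp(); plan([521.5,-28.6,168],tool(200.65),3)
```

```text
grasp [521.3 -28.2  36.3] joints [-0.1   0.23  2.11  0.    0.81 -2.04] F [-0.2 -0.2  0.2] 0.0 43.82972852709976 xhead 200.7 tilt -0.0 yz 0.0015
[[0.0, -0.0001, 0.0051, 0.03, -0.0, 0.02], [0.0, -0.0001, 0.0051, 0.03, -0.0, 0.02], [0.0, -0.0001, 0.0051, 0.03, -0.0, 0.02]]
norm/row mm 5.099129046915087 deg 0.03222277898671916
```

Down, grip, lift; then on to look at the tray.

Request:
step_arm:
  rows:
    - [[0, 0, 0.005, 0, 0, 0], [0, 0, 0.005, 0, 0, 0], [0, 0, 0.003, 0, 0, 0], [0, 0, 0.0015, 0, 0, 0], [0, 0, 0.0005, 0, 0, 0], [0, 0, 0, 0, 0, 0], [0, 0, 0, 0, 0, 0], [0, 0, 0, 0, 0, 0]]

```text
clock: 31.7
ee_pos: [521.4, -28.4, 168.4]
orientation: [-0.18, 0.984, 0.001, -0.0]
force: [-0.4, 0.1, 0.1]
gripper_width: 44.1
finger_force: 0.0
```

Request:
step_arm:
  rows:
    - [[0, 0, 0, 0, 0, 0], [0, 0, 0, 0, 0, 0], [0, 0, 0, 0, 0, 0], [0, 0, 0, 0, 0, 0], [0, 0, 0, 0, 0, 0], [0, 0, 0, 0, 0, 0], [0, 0, 0, 0, 0, 0], [0, 0, 0, 0, 0, 0]]
  gripper: 0

```text
clock: 32.5
ee_pos: [521.4, -28.5, 168.3]
orientation: [-0.18, 0.984, 0.001, -0.0]
force: [0.2, -2.1, -0.3]
gripper_width: 19.8
finger_force: 30.0
```

Run:
```python
from h import *
st=gp(); Q=R.from_quat(st['orientation']); p=st['ee_pos']+[0,0,100]
# view pose over tray: recess directly under camera
h=177.65; d=np.array([np.cos(np.radians(h)),np.sin(np.radians(h))]); t=np.array([530,195])-75*d
print(p,t); plan([*t,390],tool(h),12,p0=p,R0=Q)
```

```text
grasp [521.4 -28.3  21.3] joints [-0.1   0.25  2.12  0.    0.78 -2.04] F [ 0.2 -2.1 -0.3] 29.968550205230713 19.784132874739388 xhead 200.7 tilt 0.01 yz 0.0012
[521.41917971 -28.49257279 268.33525936] [604.93692448 191.92471959]
[[-0.013, 0.0147, -0.0101, 0.01, -0.0, 1.92], [-0.0125, 0.0152, -0.0101, 0.01, -0.0, 1.92], [-0.012, 0.0156, -0.0101, 0.01, -0.0, 1.92], [-0.0115, 0.016, -0.0101, 0.01, -0.0, 1.92], [-0.0109, 0.0163, -0.0101, 0.01, -0.0, 1.92], [-0.0104, 0.0167, -0.0101, 0.01, -0.0, 1.92], [-0.0098, 0.017, -0.0101, 0.01, -0.0, 1.92], [-0.0092, 0.0173, -0.0101, 0.01, -0.0, 1.92]]
[[-0.0086, 0.0176, -0.0101, 0.01, -0.0, 1.92], [-0.008, 0.0179, -0.0101, 0.01, -0.0, 1.92], [-0.0074, 0.0182, -0.0101, 0.01, -0.0, 1.92], [-0.0068, 0.0184, -0.0101, 0.01, -0.0, 1.92]]
norm/row mm 22.10475463973661 deg 1.9204687237410458
```

Run:
```python
from h import *
st=manip.read_state(); Q=R.from_quat(st['orientation']); p=st['ee_pos']+[0,0,100]
plan([610,130,390],tool(177.65),9,p0=p,R0=Q)
```

```text
[[-0.0154, 0.013, -0.0135, 0.01, -0.0, 2.56], [-0.0148, 0.0137, -0.0135, 0.01, -0.0, 2.56], [-0.0142, 0.0143, -0.0135, 0.01, -0.0, 2.56], [-0.0136, 0.015, -0.0135, 0.01, -0.0, 2.56], [-0.0129, 0.0155, -0.0135, 0.01, -0.0, 2.56], [-0.0122, 0.0161, -0.0135, 0.01, -0.0, 2.56], [-0.0114, 0.0166, -0.0135, 0.01, -0.0, 2.56], [-0.0107, 0.0171, -0.0135, 0.01, -0.0, 2.56]]
[[-0.0099, 0.0176, -0.0135, 0.01, -0.0, 2.56]]
norm/row mm 24.284518887758388 deg 2.560624964988061
```

Request:
step_arm:
  rows:
    - [[0, 0, -0.008, 0, 0, 0], [0, 0, -0.016, 0, 0, 0], [0, 0, -0.025, 0, 0, 0], [0, 0, -0.026, 0, 0, 0], [0, 0, -0.025, 0, 0, 0], [-0.0154, 0.013, -0.0135, 0, 0, 2.56], [-0.0148, 0.0137, -0.0135, 0, 0, 2.56], [-0.0142, 0.0143, -0.0135, 0, 0, 2.56]]

```text
clock: 33.3
ee_pos: [550.2, 25.0, 309.1]
orientation: [-0.112, 0.994, 0.001, -0.001]
force: [-0.4, 0.3, -3.8]
gripper_width: 19.8
finger_force: 30.0
```

Request:
step_arm:
  rows:
    - [[-0.0136, 0.015, -0.0135, 0, 0, 2.56], [-0.0129, 0.0155, -0.0135, 0, 0, 2.56], [-0.0122, 0.016, -0.0135, 0, 0, 2.56], [-0.0114, 0.0166, -0.0135, 0, 0, 2.56], [-0.0107, 0.017, -0.0135, 0, 0, 2.56], [-0.01, 0.0176, -0.0135, 0, 0, 2.56], [0, 0, 0, 0, 0, 0], [0, 0, 0, 0, 0, 0]]

```text
clock: 34.1
ee_pos: [609.5, 130.0, 389.3]
orientation: [0.02, 1.0, 0.0, -0.001]
force: [-0.0, 0.7, -3.9]
gripper_width: 19.9
finger_force: 30.0
```

Request:
step_arm:
  rows:
    - [[0, 0, 0, 0, 0, 0], [0, 0, 0, 0, 0, 0], [0, 0, 0, 0, 0, 0], [0, 0, 0, 0, 0, 0], [0, 0, 0, 0, 0, 0], [0, 0, 0, 0, 0, 0], [0, 0, 0, 0, 0, 0], [0, 0, 0, 0, 0, 0]]

```text
clock: 34.9
ee_pos: [610.1, 129.6, 389.9]
orientation: [0.02, 1.0, 0.001, -0.0]
force: [-0.1, -1.1, -4.0]
gripper_width: 19.5
finger_force: 30.0
```

Run:
```python
from h import *
import pickle
st=gp(); im=manip.snapshot("wrist"); pickle.dump((st,im),open("w7.pkl","wb")); P=pose("wrist",st)
cv2.imwrite("pics/w7.png",cv2.resize(im[:,:,::-1],(800,600)))
hsv=cv2.cvtColor(im,cv2.COLOR_RGB2HSV)
m=((hsv[...,0]>100)&(hsv[...,0]<125)&(hsv[...,1]>120)&(hsv[...,2]>40)).astype(np.uint8); m[260:]=0
n,l,s_,c=cv2.connectedComponentsWithStats(m)
for k in range(1,n):
    if s_[k,4]<150: continue
    X=toplane(P,np.argwhere(l==k)[:,::-1],32).astype(np.float32); print(s_[k],cv2.minAreaRect(X),X.mean(0))
```

```text
grasp [610.  129.8 242.9] joints [ 0.17  0.18  1.74  0.    1.23 -1.36] F [-0.1 -1.1 -4. ] 29.963021278381348 19.497274223040943 xhead 177.65 tilt -0.04 yz 0.0014
[ 284    9   68  187 7540] ((555.270751953125, 200.55545043945312), (64.55012512207031, 187.36412048339844), 85.11161041259766) [554.78284 196.4253 ]
[381  66  53   7 169] ((518.5139770507812, 286.8862609863281), (52.23417282104492, 5.626857280731201), 87.67877197265625) [518.8375  279.52832]
[390 153  21  23 355] ((616.1683349609375, 288.99700927734375), (23.787456512451172, 21.678348541259766), 5.795914173126221) [616.0449  289.34418]
```

View pics/w7.png

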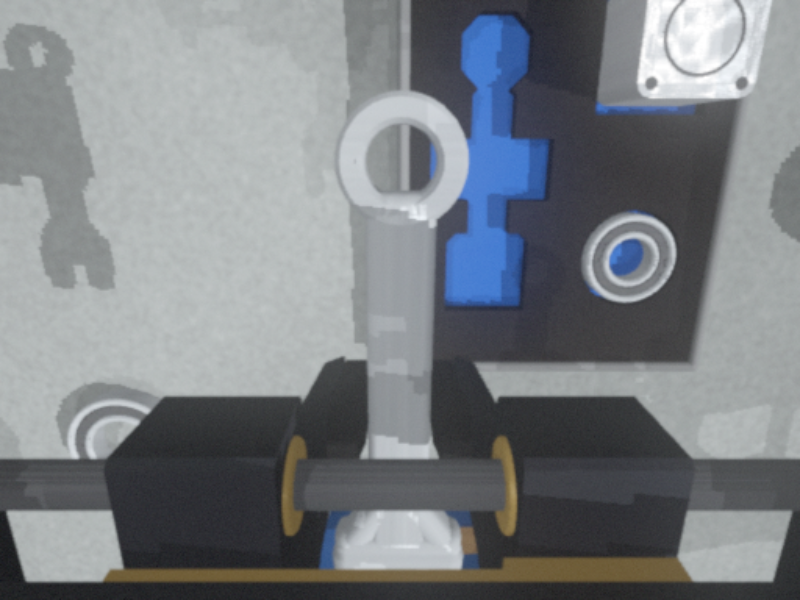

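Cap seated, closed end up, square in its cut-out (700,50). The spanner is held with its ring at (404,157), and the spanner cut-out is visible: ring pocket top y≈14, jaw pocket end y≈306, recess y≈138–200.

Run:
```python
from h import *
import pickle
st,im=pickle.load(open("w7.pkl","rb")); P=pose("wrist",st); M=R.from_quat(st['orientation']).as_matrix()
hsv=cv2.cvtColor(im,cv2.COLOR_RGB2HSV)
m=((hsv[...,0]>100)&(hsv[...,0]<125)&(hsv[...,1]>120)&(hsv[...,2]>40)).astype(np.uint8); m[200:]=0
n,l,s_,c=cv2.connectedComponentsWithStats(m); k=1+s_[1:,4].argmax(); L=l==k
mid=[]
for r in list(range(15,48))+list(range(60,85))+list(range(133,145))+list(range(155,190)):
    x=np.flatnonzero(L[r]); mid.append(((x.min()+x.max())/2,r))
X=toplane(P,mid,32); q=np.polyfit(X[:,0],X[:,1],1); print("axis yaw",np.degrees(np.arctan(q[0])),"resid",np.abs(X[:,1]-np.polyval(q,X[:,0])).max())
rr=np.flatnonzero(L.any(1)); a=toplane(P,[[318,rr.min()-.5],[309,rr.max()+.5]],32); print("ends",a)
col=np.flatnonzero(L[:,340]); b=toplane(P,[[340,col.min()-.5],[340,col.max()+.5]],32); print("recess x",b)
xm=(a[:,0].mean()); print("origin by ends", xm-2, np.polyval(q,xm-2), "by recess",b[:,0].mean())
# held ring
g=cv2.cvtColor(im,cv2.COLOR_RGB2GRAY)
o=toplane(P,np.array([[404,157]])*.64,233.6)[0]; d=M.T@(np.array([*o,233.6])-st['ee_pos']); print("ring in tool",d)
for e in [(340,157),(468,157),(404,91)]: print((M.T@(np.array([*toplane(P,np.array([e])*.64,233.6)[0],233.6])-st['ee_pos'])).round(1))
```

```text
axis yaw -2.257929534533625 resid 1.117218529857098
ends [[460.91587407 197.12638432]
 [647.85595475 190.27160802]]
recess x [[534.4391419  220.73753627]
 [573.70684005 222.20906846]]
origin by ends 552.3859144111648 193.28258962791003 by recess 554.0729909757008
ring in tool [ 72.90052557   2.62860365 156.39964567]
[ 72.9 -14.4 156.4]
[ 72.9  19.6 156.4]
[ 89.2   2.6 156.4]
```

Run:
```python
from h import *
for i in range(2):
    c=manip.camera_info("wrist"); print(c['T_tool_cam'].round(3).tolist(),c['cx'],c['cy'],c['fovy'])
```

```text
[[0.0, -0.956, -0.293, 76.674], [1.0, 0.0, -0.0, 1.246], [0.0, -0.293, 0.956, 19.727], [0.0, 0.0, 0.0, 1.0]] 255.11373144381906 188.25666139105368 62.32988532028125
[[0.0, -0.956, -0.293, 76.674], [1.0, 0.0, -0.0, 1.246], [0.0, -0.293, 0.956, 19.727], [0.0, 0.0, 0.0, 1.0]] 255.11373144381906 188.25666139105368 62.32988532028125
```

```bash
for i in 1 2 3 4 5 6; do python3 -c "
from workcell import manip
c=manip.camera_info('wrist');t=manip.camera_info('top');print(c['T_tool_cam'][:3,3].round(2),t['tvec'].round(2))"; done
```

```text
[76.67  1.25 19.73] [ -17.68  501.42 1575.42]
[76.67  1.25 19.73] [ -17.68  501.42 1575.42]
[76.67  1.25 19.73] [ -17.68  501.42 1575.42]
[76.67  1.25 19.73] [ -17.68  501.42 1575.42]
[76.67  1.25 19.73] [ -17.68  501.42 1575.42]
[76.67  1.25 19.73] [ -17.68  501.42 1575.42]
```

The reported wrist calibration has shifted since the start (T_y from −1.6 to +1.2). The held shank must sit at tool y = 0, which shows the present one reads about 2 mm too high in y. Correcting for that puts the target origin at (553, 192), which agrees with the top view.

Run:
```python
from h import *
plan([553,192,230],tool(177.7),8)
```

```text
[[0.0074, 0.0075, 0.02, 0.01, -0.01, -0.01], [0.0074, 0.0075, 0.02, 0.01, -0.01, -0.01], [0.0074, 0.0075, 0.02, 0.01, -0.01, -0.01], [0.0074, 0.0075, 0.02, 0.01, -0.01, -0.01], [0.0074, 0.0075, 0.02, 0.01, -0.01, -0.01], [0.0074, 0.0075, 0.02, 0.01, -0.01, -0.01], [0.0074, 0.0075, 0.02, 0.01, -0.01, -0.01], [0.0075, 0.0075, 0.02, 0.01, -0.01, -0.01]]
norm/row mm 22.61406460389679 deg 0.012217132663340464
```

Request:
step_arm:
  rows:
    - [[0.0074, 0.0075, 0.02, 0, 0, 0], [0.0074, 0.0075, 0.02, 0, 0, 0], [0.0074, 0.0075, 0.02, 0, 0, 0], [0.0074, 0.0075, 0.02, 0, 0, 0], [0.0074, 0.0075, 0.02, 0, 0, 0], [0.0074, 0.0075, 0.02, 0, 0, 0], [0.0074, 0.0075, 0.02, 0, 0, 0], [0.0075, 0.0075, 0.02, 0, 0, 0]]

```text
clock: 35.75
ee_pos: [553.1, 192.6, 229.5]
orientation: [0.02, 1.0, 0.001, -0.0]
force: [-0.6, -0.1, -3.2]
gripper_width: 19.3
finger_force: 30.0
```

Request:
step_arm:
  rows:
    - [[0, 0, 0, 0, 0, 0], [0, 0, 0, 0, 0, 0], [0, 0, 0, 0, 0, 0], [0, 0, 0, 0, 0, 0], [0, 0, 0.005, 0, 0, 0], [0, 0, 0.005, 0, 0, 0], [0, 0, 0.005, 0, 0, 0], [0, 0, 0, 0, 0, 0]]

```text
clock: 36.55
ee_pos: [552.6, 192.0, 213.7]
orientation: [0.021, 1.0, 0.0, -0.001]
force: [-0.3, -0.1, -3.9]
gripper_width: 19.8
finger_force: 30.0
```

Run:
```python
from h import *
gp(); plan([553,192,206],tool(177.7),4)
```

```text
grasp [552.1 192.1  66.7] joints [ 0.29  0.28  1.96  0.    0.9  -1.24] F [-0.3 -0.1 -3.9] 29.962949752807617 19.76257620554741 xhead 177.65 tilt -0.17 yz 0.0006
[[-0.0001, 0.0, 0.0019, 0.01, -0.04, -0.01], [-0.0001, 0.0, 0.0019, 0.01, -0.04, -0.01], [-0.0001, 0.0, 0.0019, 0.01, -0.04, -0.01], [-0.0001, 0.0, 0.0019, 0.01, -0.04, -0.01]]
norm/row mm 1.935963265740022 deg 0.04532580826162699
```

Request:
step_arm:
  rows:
    - [[-0.0004, 0, 0.003, 0, -0.17, 0], [0, 0, 0.003, 0, 0, 0], [0, 0, 0.003, 0, 0, 0], [0, 0, 0.002, 0, 0, 0], [0, 0, 0.0015, 0, 0, 0], [0, 0, 0.0015, 0, 0, 0], [0, 0, 0.001, 0, 0, 0], [0, 0, 0, 0, 0, 0]]

```text
clock: 37.35
ee_pos: [553.6, 192.3, 199.9]
orientation: [0.02, 1.0, 0.001, 0.001]
force: [0.2, -0.4, -4.2]
gripper_width: 19.6
finger_force: 30.0
```

Request:
step_arm:
  rows:
    - [[0, 0, 0.001, 0, 0, 0], [0, 0, 0.001, 0, 0, 0], [0, 0, 0.001, 0, 0, 0], [0, 0, 0, 0, 0, 0], [0, 0, 0, 0, 0, 0], [0, 0, 0, 0, 0, 0], [0, 0, 0, 0, 0, 0], [0, 0, 0, 0, 0, 0]]

```text
clock: 38.15
ee_pos: [553.7, 192.3, 197.1]
orientation: [0.02, 1.0, 0.001, 0.001]
force: [0.2, 0.7, -3.4]
gripper_width: 19.7
finger_force: 30.0
```

Already 3 mm below the foam top with no contact; continuing.

Request:
step_arm:
  rows:
    - [[0, 0, 0.001, 0, 0, 0], [0, 0, 0.001, 0, 0, 0], [0, 0, 0.001, 0, 0, 0], [0, 0, 0.001, 0, 0, 0], [0, 0, 0.001, 0, 0, 0], [0, 0, 0.001, 0, 0, 0], [0, 0, 0, 0, 0, 0], [0, 0, 0, 0, 0, 0]]

```text
clock: 38.95
ee_pos: [553.6, 192.3, 191.0]
orientation: [0.02, 1.0, 0.001, 0.001]
force: [-0.4, 0.1, -3.5]
gripper_width: 19.5
finger_force: 30.0
```

Request:
step_arm:
  rows:
    - [[0, 0, 0.001, 0, 0, 0], [0, 0, 0.0005, 0, 0, 0], [0, 0, 0, 0, 0, 0], [0, 0, 0, 0, 0, 0], [0, 0, 0, 0, 0, 0], [0, 0, 0, 0, 0, 0], [0, 0, 0, 0, 0, 0], [0, 0, 0, 0, 0, 0]]

```text
clock: 39.75
ee_pos: [553.6, 192.3, 189.5]
orientation: [0.02, 1.0, 0.001, 0.001]
force: [-0.0, 0.5, -3.7]
gripper_width: 20.0
finger_force: 30.0
```

Request:
step_arm:
  rows:
    - [[0, 0, 0.0005, 0, 0, 0], [0, 0, 0.0005, 0, 0, 0], [0, 0, 0, 0, 0, 0], [0, 0, 0, 0, 0, 0], [0, 0, 0, 0, 0, 0], [0, 0, 0, 0, 0, 0], [0, 0, 0, 0, 0, 0], [0, 0, 0, 0, 0, 0]]

```text
clock: 40.55
ee_pos: [553.6, 192.3, 188.5]
orientation: [0.02, 1.0, 0.001, 0.001]
force: [-0.2, -0.3, -3.2]
gripper_width: 19.5
finger_force: 30.0
```

Request:
step_arm:
  rows:
    - [[0, 0, 0.0005, 0, 0, 0], [0, 0, 0.0003, 0, 0, 0], [0, 0, 0, 0, 0, 0], [0, 0, 0, 0, 0, 0], [0, 0, 0, 0, 0, 0], [0, 0, 0, 0, 0, 0], [0, 0, 0, 0, 0, 0], [0, 0, 0, 0, 0, 0]]

```text
clock: 41.35
ee_pos: [553.7, 192.3, 188.3]
orientation: [0.02, 1.0, 0.001, 0.001]
force: [-3.9, -1.3, 4.5]
gripper_width: 19.5
finger_force: 30.0
```

On the floor. Opening only partly (to stay inside the recess), then straight up.

Request:
step_arm:
  rows:
    - [[0, 0, 0, 0, 0, 0], [0, 0, 0, 0, 0, 0], [0, 0, 0, 0, 0, 0], [0, 0, 0, 0, 0, 0], [0, 0, 0, 0, 0, 0], [0, 0, -0.002, 0, 0, 0], [0, 0, -0.005, 0, 0, 0], [0, 0, -0.01, 0, 0, 0]]
  gripper: 0.36

```text
clock: 42.15
ee_pos: [553.2, 192.1, 204.5]
orientation: [0.02, 1.0, 0.0, 0.0]
force: [-0.2, 0.7, 0.4]
gripper_width: 32.0
finger_force: 0.0
```

Request:
step_arm:
  rows:
    - [[0, 0, -0.02, 0, 0, 0], [0, 0, -0.03, 0, 0, 0], [0, 0, -0.03, 0, 0, 0], [-0.01, 0, -0.03, 0, 0, 0], [-0.02, 0, -0.03, 0, 0, 0], [-0.02, 0, -0.03, 0, 0, 0], [-0.02, 0, -0.02, 0, 0, 0], [0, 0, 0, 0, 0, 0]]

```text
clock: 42.95
ee_pos: [625.8, 189.2, 400.4]
orientation: [0.021, 1.0, 0.002, 0.006]
force: [0.4, -1.0, 0.4]
gripper_width: 31.6
finger_force: 0.0
```

Run:
```python
from h import *
gp(); im=manip.snapshot("wrist"); cv2.imwrite("pics/w8.png",cv2.resize(im[:,:,::-1],(800,600)))
```

```text
grasp [627.5 189.7 253.4] joints [ 0.26  0.22  1.66  0.    1.24 -1.27] F [ 0.4 -1.   0.4] 0.0 31.599897071834366 xhead 177.61 tilt 0.67 yz 0.004
```

View pics/w8.png

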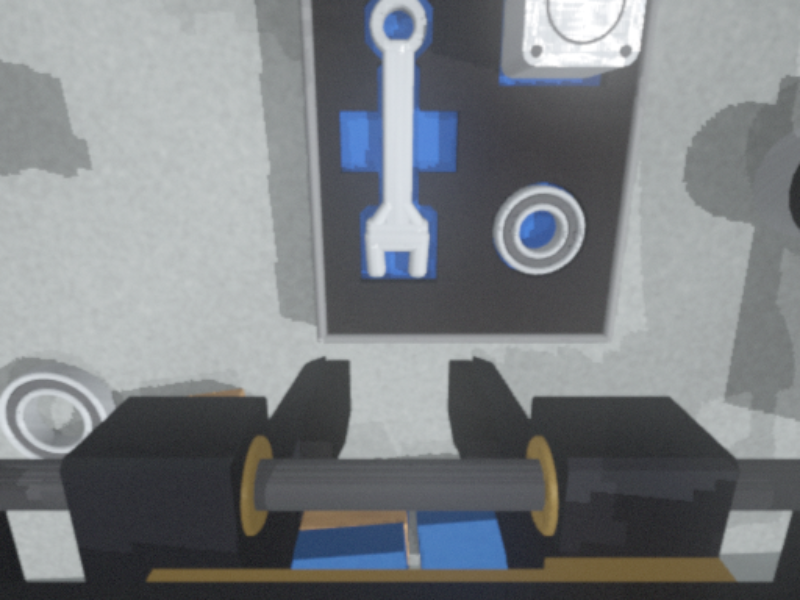

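The spanner lies flat in its cut-out with blue margin all round (shank at (398,140), jaw (398,245)), and the cap is squarely seated (580,40). The bystanders in view have not moved. Handing in.

```bash
python3 -c "
from workcell import manip
print(manip.job_done())"
```

```text
the job is handed in; nothing more can be done
None
```

The job is handed in at about 43 s: the cap is seated mouth-down in the square cut-out and the spanner lies flat in its own. I viewed 11 pictures, one more than the 10 allowed.

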